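Fetch the bearing block from behind the stock

ROBOT

A 6-joint arm with a two-finger parallel gripper is mounted at the origin on the work surface. World frame = base frame: x ahead of the robot, y to its left, z up, the work surface at z = 0. Lengths are in mm, angles in rad, forces in N, time in s.
With the tool pointing down it reaches from about 275 to 1000 mm from the base axis. Payload 8.4 kg.
Tool frame: the origin (TCP) lies on the centre line of the jaws, within the pads' length; the fingertips stand r.tip_reach ahead of it and the grasp point (between the pads) lies 3 mm ahead of it (r.tip_reach is the distance from the TCP to the fingertips, in mm); z points along the fingers, y is the direction in which the jaws open and shut (so a half turn about z gives the same grasp; the last joint's range is limited). The gripper opens to 85 mm and grips with 20 to 120 N. Pads are 22 mm wide; open, the fingers measure 114 mm over their backs; the gripper's body (76 mm by 85 mm) begins 54 mm behind the grasp point. The pads swing forward as they close: fully open they stand 13 mm farther back than shut.
Start: joints at [-1.259, 0.353, 1.633, -0, 1.155, -0.002], TCP at [192.921, -594.483, 253.281] pointing down, gripper open.
Joint ranges: [-2.63, 2.63], [-0.92, 2.1], [0.06, 2.66], [-1.3, 4.44], [0, 2.69], [-3.02, 3.02]. Speed limits (rad/s): [2.22, 2.22, 2.79, 3.14, 3.14, 3.14].

INTERFACE

Orientations are given as [roll, pitch, yaw] about the fixed x, y, z axes, in that order (R = Rz(yaw) Ry(pitch) Rx(roll)).
In Python, from rig import sense, optics, r, nets gives the robot as it stands. The module is installed in compiled form; this text tells all that it offers.
- The arm moves only by the tool carry_out, never from a script. Its argument "increments" is a list that holds one entry, the list of rows, each a list of 6 numbers: the shift along the tool's x, y, z normalised to -1 to 1, where 1 is 40 cm, then the turn, a rotation vector about the tool's x, y, z normalised to -1 to 1, where 1 is 60 degrees. A call has 1 to 5 rows; each row is the pose to reach, as a shift and turn from the pose commanded when the call began, along the tool's axes at that moment; what a row does not reach only later rows make up. A row lasts 1/12 s, in which the tool goes at most 41.7 mm and 7.16 degrees, less where a joint would pass 70% of its speed; a pose out of reach is approached as far as the arm can. A call with a number of a shift or a turn outside -1 to 1 is refused whole. A call with a gripper value outside its range is refused whole. "hand" is the closure, from 0 (fully open) to 1 (shut), set as the call begins (left out, the last holds). The fingers move at their own pace and stop on an object; "squeeze" is the grip in N (left out, the last holds). Time passes only in rows, so rows that repeat a pose let the fingers close. It gives the time, the measured TCP pose, the force and the opening at its end, in the units of the state.
- sense(): the state, without advancing time (a new reading comes with each control period).
- optics.grab_frame(name): name is "scene" or "top" or "wrist"; returns a dict with "img" (400x640x3 uint8, red, green, blue), "range_z" (400x640 float32, mm along the optical axis (not along the pixel's ray), 0 where there is no reading), "fov_y" (degrees; the focal length in pixels is half the picture's height over the tangent of half this angle, whatever the lens; pixels are square), "cx", "cy" (the principal point, pixels), "k1" (the pictures are not rectified: a ray, as slopes to the right and down, at radius r is drawn at 1 + k1 r^2 times it, then the intrinsics apply), "R" (3x3) and "t" (3): a world point X has camera coordinates R X + t. Camera axes: x right, y down, z forward; pixel columns grow to the right and rows downward; lengths in mm; the calibration is good to about 2 mm. A picture is of the moment at which its call begins.
- r.sign_off(): hands the job in, once; it reports no verdict.
Trained networks look in the newest picture that a camera, given by its name, has taken for a name from the list of things; names that differ only in an ending like _2 or _b are one class to them, and where a whole thing is asked for, a point or a joint stands for the part that bears it (a point fixed in the world has none). Each returns a list of dicts, best first, with "confidence" (0 to 1); they miss things now and then, are a little off and sometimes report something else, mostly with a low value. They report only what shows in the picture. A call takes as long as a camera call. They do not tell look-alikes from the thing itself.
- nets.trace(target, camera): "mask" (400x640 bool, what is visible of it).
- nets.tip_of(target, camera): "point" ([x, y, z] in mm, in world coordinates, good to about 4 mm: a listed point, or the origin of a listed thing).
The state is a dict: "clock": time; "qpos": joint angles; "qvel": joint speeds; "joint_efforts": joint torques, N m; "eef_pos": TCP position; "tcp_rot": TCP orientation; "contact_force": force on the tool from outside, world axes, zero at the start; "wrist_torque": the same for the moment, N m; "opening": opening from 0.0 (shut) to 1.0 (fully open).
Only numpy, scipy, OpenCV 4.12 (cv2) and the standard library are available. Lean on these libraries where they do the work, as an engineer would, in place of code of your own. Each camera call takes 0.05 s, during which the arm holds its last target.

TASK

The spray can and the rectangular tin stand in front of the bearing block in the plywood stock bay. Move both of them aside to stand upright on the grey side mat, and with both there put the bearing block into the steel kit tray, standing on its base flat on the tray's floor; only then stand the can and the tin upright again, each in the middle of its own black pad in the bay (can on the round pad, tin on the rectangular one). Set things down rather than dropping or knocking them over, leave the small carton and the steel collar in the bay where they are, and let go of everything.

Things in the scene. Friction and masses are not known exactly. Their poses are not given: they have to be found in the camera images.
- bay: Fixed plywood stock bay, a shallow open tray 200 (x) by 270 (y) by 30 mm high, walls and floor 6 mm thick. Origin: centre of its underside, on the bench (z = 0). Its -x side faces the robot; position and yaw (within 0.25 rad) vary. The two black pads lie side by side in its front half; the bearing block is in the rear half, with the carton and the collar at its ends, one each.
- can_pad: Fixed round black rubber pad, 80 mm diameter, 3 mm thick, on the bay's floor; the can starts on it and goes back to it. Origin: centre of its underside, 6 mm above the bench; its top is 9 mm above the bench. Axes parallel to the bay's. In the left or the right front place; the pads' centres are 100 mm apart along the bay's y.
- tin_pad: Fixed rectangular black rubber pad, 72 (x) by 96 (y) mm, 3 mm thick, on the bay's floor beside the round one; the tin starts on it (within 4 mm of its middle) and goes back to it. Origin: centre of its underside, 6 mm above the bench; top 9 mm above the bench. Axes parallel to the bay's.
- side_mat: Fixed flat plain grey plastic mat, 240 (x) by 140 (y) by 4 mm, on the bench to the left or right of the bay (on the other side from the kit tray). Origin: centre of its underside, at z = 0; top at 4 mm. Room for the can and the tin one behind the other along its x.
- kit_tray: Fixed open bare-steel tray, 90 (x) by 130 (y) by 22 mm high outside, 82 by 122 mm inside, walls 4 mm, floor 4 mm thick, on the bench on the other side of the bay. Origin: centre of its underside, at z = 0. The bearing block fits with its long side along the tray's y.
- can_mid (a point): White spray can with a white cap and grey band, upright, loose, about 0.3 kg: 52 mm diameter, straight wall up to 125 mm, cap 38 mm diameter up to 145 mm. Point on its axis half-way up, 72.5 mm above its underside; z is its axis. Can be gripped round its wall, best at 105 to 115 mm height so that the cap clears the gripper.
- tin_mid (a point): Bare-metal rectangular tin with a paper label and a small black screw cap, upright, loose, about 0.35 kg: body 40 (x) by 64 (y) by 120 mm high, cap 22 mm diameter up to 132 mm, off-centre 14 mm to its y. Point at the middle of the body, 60 mm above its underside. Grip across the 40 mm (its x), best at 90 to 105 mm height.
- bearing_mid (a point): Grey cast pillow-block bearing, loose, about 0.6 kg: foot 32 (x) by 90 (y) by 14 mm, round housing 56 mm in diameter, 30 mm thick, axis along x at 34 mm height, top at 62 mm; steel inner ring 36 mm in diameter, 36 mm thick overall. Point half-way up, 31 mm above its underside. Grip across the ring (its x) at 34 to 42 mm height. Starts on the bay's floor, about 73 mm behind the pads' line.
- carton_mid (a point): Bystander: small taped cardboard carton, loose, 50 (x) by 40 (y) by 45 mm high, 0.25 kg, beside one end of the bearing block. Point at its centre. To be left alone.
- collar_mid (a point): Bystander: dark steel shaft collar (ring) lying flat, loose, 42 mm outside diameter, 20 mm bore, 18 mm high, 0.12 kg, beside the other end of the bearing block. Point at its centre. To be left alone.
Mind the look-alikes: they are no part of the job. What is shaped like the part that bears can_mid but orange or yellow is not meant.

How it is judged:
By the outcome, as a careful person would: the job done as asked, in the order asked, and still so for the second after the job is handed in, with the robot touching nothing.
It also fails if it takes over 128 s, if anything falls off the work surface, if the arm or the gripper's body presses on something with over 40 N, if the wrist force passes 120 N, or if a joint passes its speed limit or range.

## Working session

There is one attempt and no reset: what is moved stays moved. The work goes in short steps, Python scripts to look and compute and a tool call to move; the robot and the scene stay as the last step left them, time stands still between calls to the robot, and variables do not carry over. Pictures are saved under pics/ and viewed, and the job is handed in when it is done.

Besides the shell and the picture viewer there is one more tool, called after ">>>" as a command line: name --argument value ..., lists and objects as JSON in quotes. carry_out: Moves the arm, as the interface text tells. Its arguments: {"type":"object","properties":{"increments":{"type":"array","items":{"type":"array","items":{"type":"array","items":{"type":"number","minimum":-1,"maximum":1}}}},"hand":{"type":"number"},"squeeze":{"type":"number"}},"required":["increments"]}

```bash
mkdir -p pics; ls; python3 - <<'E'
from rig import sense, optics, r, nets
import cv2
s=sense(); print(s); print(r.tip_reach)
for n in ("scene","top"):
    f=optics.grab_frame(n); cv2.imwrite(f"pics/{n}0.png",f["img"][:,:,::-1]); print(n,f["fov_y"],f["cx"],f["cy"],f["k1"],f["R"],f["t"])
E
```

```text
pics
{'clock': 0.0, 'qpos': array([-1.25937412e+00,  3.53633234e-01,  1.63414060e+00, -7.40478805e-06,
        1.15516094e+00, -2.38998662e-03]), 'qvel': array([ 0.00057923,  0.00052863,  0.00176192, -0.00047296, -0.00025008,
        0.00152971]), 'joint_efforts': array([ 3.15788617e-03, -6.05237961e+01, -3.42061007e+01, -6.84993643e-05,
        9.22858104e-03,  5.46765065e-06]), 'eef_pos': array([ 192.79954114, -594.06084527,  252.56819125]), 'tcp_rot': array([-3.14025052e+00,  3.56266495e-06,  3.13815193e-01]), 'contact_force': array([-0.00854026,  0.23932649, -1.20453428]), 'wrist_torque': array([ 0.03622362, -0.04359562, -0.02115192]), 'opening': 1.0020479987317024}
22.0
scene 47.26292992071835 321.2549772094374 197.86506402023974 -0.03431717592136138 [[ 0.00246625  0.99988261 -0.01512214]
 [ 0.7736008  -0.01149016 -0.63356908]
 [-0.63366846 -0.01013595 -0.77353833]] [   8.917362   -381.01353813 1358.20629539]
top 50.07558345906561 320.43445725503085 198.24005128242018 -0.08174207078126147 [[ 0.01311675 -0.99986286  0.01011012]
 [-0.99628662 -0.01392896 -0.08496446]
 [ 0.08509363 -0.00895811 -0.99633269]] [ -13.17317215  523.79193058 1111.58433934]
```

View pics/scene0.png

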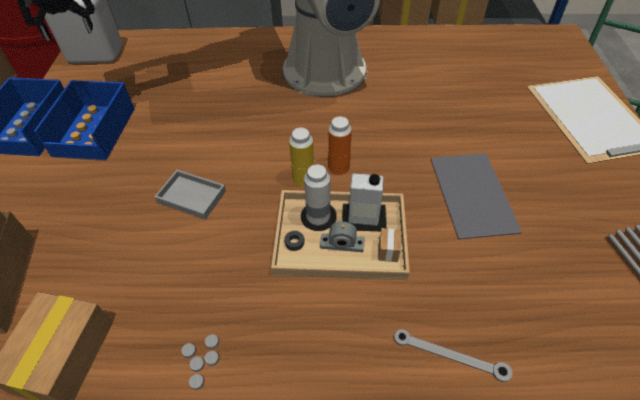

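View pics/top0.png

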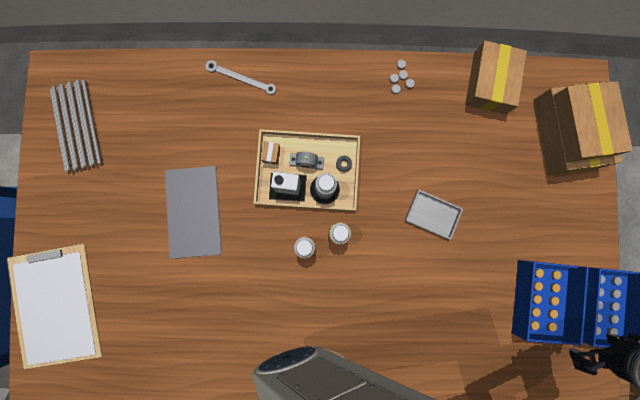

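The white can is at scene (317,195) and top (326,187). The look-alikes are yellow at scene (301,157) and orange at scene (340,145), both on the robot's side of the bay. The tin is at scene (366,200), the bearing at (342,238), the collar at (294,240) and the carton at (389,245). The mat is on the left (+y) and the tray on the right (-y).

```bash
cat > h.py <<'E'
import numpy as np, cv2
from rig import sense, optics, r, nets
from scipy.spatial.transform import Rotation as Ro
def K(f):
    F=200/np.tan(np.radians(f["fov_y"]/2)); return F
def cloud(f):
    F=K(f); v,u=np.mgrid[0:400,0:640].astype(float)
    x=(u-f["cx"])/F; y=(v-f["cy"])/F
    xs,ys=x.copy(),y.copy()
    for _ in range(8):
        k=1+f["k1"]*(xs**2+ys**2); xs=x/k; ys=y/k
    Z=f["range_z"]; P=np.stack([xs*Z,ys*Z,Z],-1)
    W=(P-f["t"])@f["R"]; W[Z<=0]=np.nan
    return W
def proj(f,X):
    c=np.asarray(X)@f["R"].T+f["t"]; F=K(f); s=c[...,:2]/c[...,2:]
    k=1+f["k1"]*(s**2).sum(-1,keepdims=True); return s*k*F+[f["cx"],f["cy"]]
def rect(P):
    (c,s,a)=cv2.minAreaRect(P[:,:2].astype(np.float32)); return np.round(c,1),np.round(s,1),round(a,2)
E
python3 - <<'E'
from h import *
for cam in("top","scene"):
    f=optics.grab_frame(cam); W=cloud(f)
    print(cam)
    for n in "bay can_pad tin_pad side_mat kit_tray can_mid tin_mid bearing_mid carton_mid collar_mid".split():
        for d in nets.tip_of(n,cam)[:3]: print(n,np.round(d["point"],1),round(d["confidence"],2),np.round(proj(f,d["point"])))
        t=nets.trace(n,cam)
        for d in t[:3]:
            m=d["mask"]&~np.isnan(W[...,0]); P=W[m]
            if len(P)>10: print("   ",m.sum(),round(d["confidence"],2),"z",np.percentile(P[:,2],[2,50,98]).round(1),rect(P),P.mean(0).round(1))
E
```

```text
top
bay [603.6  32.    4.9] 0.78 [307. 169.]
    5290 0.69 z [ 1.   7.4 33.5] (array([603.2,  31.6]), array([283. , 215.1]), 87.37) [611.1  24.8  11.6]
    4468 0.61 z [0.3 4.8 9.2] (array([485.4, 338.9]), array([239.8, 139.9]), 5.32) [484.6 338.4   4.8]
can_pad [547.9 -16.3   4. ] 0.67 [324. 190.]
can_pad [554.7 -17.6  79. ] 0.48 [325. 184.]
    290 0.79 z [ 5.2  9.6 31.1] (array([540.6, -15.4]), array([80. , 63.1]), 80.71) [534.7 -13.6  10.9]
tin_pad [554.2  81.    4.9] 0.65 [288. 187.]
    367 0.89 z [ 4.4  9.6 14.3] (array([553.7,  83.2]), array([95.6, 70.4]), 86.95) [538.   74.5   9.6]
side_mat [483.3 344.    1.5] 0.64 [191. 212.]
side_mat [ 486.4 -308.4   -1.6] 0.33 [431. 214.]
    4546 0.73 z [-0.1  4.8  9.2] (array([486.2, 338.5]), array([242.3, 144.2]), 5.29) [484.5 337.9   4.7]
kit_tray [ 484.4 -304.6   -0.7] 0.58 [430. 215.]
    1769 0.73 z [-0.8  5.3 24.7] (array([ 484.7, -314.4]), array([140.7,  99.6]), 67.66) [ 485.  -312.1    7.7]
can_mid [551.3 -16.8  82.5] 0.87 [325. 185.]
can_mid [430.5 -52.9  71.1] 0.85 [339. 234.]
can_mid [397.9  30.1  70.9] 0.62 [306. 246.]
    3
[... 2309 characters left out ...]
.4 156.2] (array([481.3, -21.5]), array([195.8,  56.3]), 2.14) [563.4 -17.1  97.8]
    1613 0.58 z [ 10.6  97.4 142.2] (array([496.3,  89.9]), array([ 72.5, 164.5]), 83.53) [568.1  81.2  88.9]
bearing_mid [ 486.4 -312.6    0.8] 0.7 [190. 197.]
bearing_mid [623.2  34.3  34.3] 0.56 [343. 236.]
    968 0.88 z [ 9.7 43.5 69.9] (array([625.7,  33.2]), array([88.3, 36.4]), 83.37) [631.8  33.2  41.2]
carton_mid [559.8  85.1  69.2] 0.63 [367. 201.]
    690 0.61 z [ 6.8 50.8 54.1] (array([625.9, 132.8]), array([44.8, 87.4]), 80.08) [649.9 127.4  42.5]
collar_mid [619.2 -66.1  11.3] 0.69 [295. 242.]
    330 0.57 z [ 7.  23.8 27.7] (array([620.7, -67.1]), array([41.5, 39.4]), 85.56) [622.3 -66.1  20.9]
```

```bash
python3 - <<'E'
from h import *
a=optics.grab_frame("top")["img"][115:270,230:380]; b=optics.grab_frame("scene")["img"][105:290,255:425]
o=np.hstack([cv2.resize(x,(390,400),interpolation=2) for x in (a,b)]); cv2.imwrite("pics/crop1.png",o[:,:,::-1])
E
```

```text
(no output)
```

View pics/crop1.png

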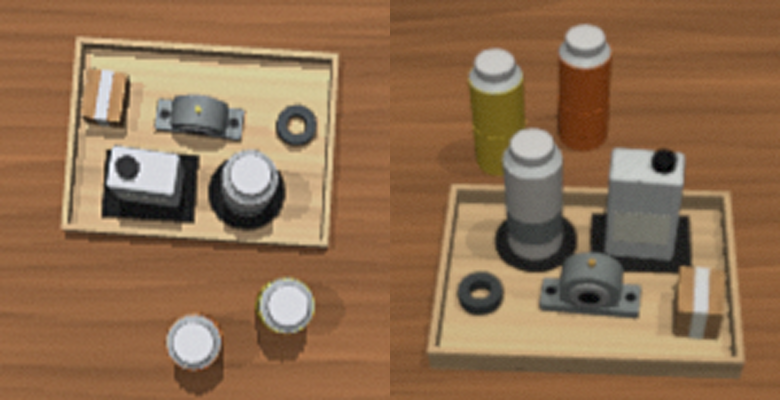

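The close crop confirms the choice: the white can on the round pad is the right one, and the yellow and orange ones standing outside the bay are not. Next I refine the poses.

```bash
cat > fit.py <<'E'
from h import *
def box(P,lo,hi,z0,z1):
    m=(P[:,0]>lo[0])&(P[:,0]<hi[0])&(P[:,1]>lo[1])&(P[:,1]<hi[1])&(P[:,2]>z0)&(P[:,2]<z1); return P[m]
def circ(P):
    A=np.c_[2*P[:,:2],np.ones(len(P))]; s=np.linalg.lstsq(A,(P[:,:2]**2).sum(1),rcond=None)[0]
    return s[:2].round(1),round(float(np.sqrt(s[2]+s[0]**2+s[1]**2)),1)
def rimfit(P,L,Wd):
    # outer rectangle fit through percentile extents over angle
    best=None
    return rect(P)
E
python3 - <<'E'
from fit import *
for cam in("top","scene"):
    f=optics.grab_frame(cam); W=cloud(f).reshape(-1,3); W=W[~np.isnan(W[:,0])]
    print(cam,"bench z",np.median(box(W,(700,-100),(800,200),-20,20)[:,2]).round(2))
    print("rim",rect(box(W,(480,-130),(730,190),25,36)),"n",len(box(W,(480,-130),(730,190),25,36)))
    print("mat",rect(box(W,(340,240),(640,440),2.5,8)),np.median(box(W,(400,300),(550,380),-10,20)[:,2]))
    print("tray rim",rect(box(W,(400,-400),(570,-230),18,30)),len(box(W,(400,-400),(570,-230),18,30)))
    c=box(W,(500,-60),(610,30),139,152); print("cap",np.median(c,0),rect(c),cv2.minEnclosingCircle(c[:,:2].astype(np.float32)))
    c=box(W,(500,-60),(610,30),40,115); print("can wall",circ(c))
    c=box(W,(500,30),(610,150),116,126); print("tin top",np.median(c,0),rect(c))
    c=box(W,(590,-20),(680,90),48,75); print("brg top",c.mean(0),rect(c),c[:,2].max())
    c=box(W,(590,-20),(680,90),14,75); print("brg all",rect(c))
    c=box(W,(500,-130),(700,190),7.5,13)
E
```

```text
top bench z 0.62
rim (array([600.5,  31.2]), array([271.1, 201.3]), 87.04) n 947
mat (array([490. , 340.2]), array([199.7, 299.8]), 89.99) 4.760655867279436
tray rim (array([ 484.5, -310.1]), array([130.9,  91. ]), 67.74) 282
cap [543.75562966 -14.1841126  142.92220512] (array([550.2, -18. ]), array([41.6, 40.8]), 57.69) ((550.4571533203125, -16.84071159362793), 22.568607330322266)
can wall (array([575.3, -17.4]), 48.1)
tin top [544.83635393  79.83013715 124.81508446] (array([556.1,  82. ]), array([64.2, 40.4]), 82.62)
brg top [622.24953951  32.49742473  62.69555647] (array([623.1,  33.1]), array([36.4, 52.1]), 0.81) 74.70418691420583
brg all (array([623.8,  33.1]), array([89.7, 36.9]), 85.0)
scene bench z 0.52
rim (array([599.6,  31.3]), array([270.7, 204. ]), 86.96) n 1693
mat (array([490.7, 339.8]), array([299. , 199.4]), 0.19) 4.756775181122412
tray rim (array([ 484.6, -311.2]), array([134.8,  93.3]), 66.98) 468
cap [565.06791909 -18.29263549 143.17574684] (array([557.1, -16.6]), array([29.5, 43. ]), 5.81) ((552.0152587890625, -16.392921447753906), 22.927461624145508)
can wall (array([573.1, -12.9]), 17.7)
tin top [574.99516015  80.52727066 121.04099061] (array([572.7,  84.4]), array([22. , 66.2]), 11.91)
brg top [628.85987913  32.9310888   61.56345246] (array([625.7,  33.4]), array([53.5, 35.8]), 84.06) 74.18840025487624
brg all (array([625.8,  33.1]), array([89.8, 36.3]), 83.63)
```

```bash
cat > plan.py <<'E'
import json,sys,os,numpy as np
from scipy.spatial.transform import Rotation as Ro
L="ledger.json"
def load():
    if os.path.exists(L): return np.array(json.load(open(L)))
    return np.array([192.921,-594.483,253.281,0.3138])
def Rt(yaw): return Ro.from_euler('xyz',[np.pi,0,yaw]).as_matrix()
# plan.py "x,y,z,yaw,n" ... : each waypoint in n rows ('-' keeps)
cur=load(); rows=[]; prev=cur.copy()
for a in sys.argv[1:]:
    p=a.split(','); w=prev.copy()
    for i in range(4):
        if p[i]!='-': w[i]=float(p[i])
    n=int(p[4])
    for k in range(1,n+1): rows.append(prev+(w-prev)*k/n)
    st=np.linalg.norm((w-prev)[:3])/n; an=abs(np.degrees(w[3]-prev[3]))/n
    if st>41 or an>7.1: print("TOO FAST",st,an)
    prev=w
for i in range(0,len(rows),5):
    ch=rows[i:i+5]; R=Rt(cur[3]); out=[]
    for q in ch:
        d=R.T@(q[:3]-cur[:3])/400; t=-(q[3]-cur[3])/np.radians(60)
        out.append([round(float(v),4)+0.0 for v in d]+[0,0,round(float(t),4)+0.0])
    o=out[-1]; cur=np.array([*(cur[:3]+R@np.array(o[:3])*400),cur[3]-o[5]*np.radians(60)])
    print(json.dumps([out]).replace(" ",""))
json.dump(list(map(float,cur)),open(L,"w")); print(cur.round(2))
E
python3 plan.py 550.8,-17,250,1.519,20 -,-,124,-,5
```

```text
[[[0.0648,-0.0549,0.0004,0,0,-0.0575],[0.1297,-0.1097,0.0008,0,0,-0.1151],[0.1945,-0.1646,0.0012,0,0,-0.1726],[0.2593,-0.2194,0.0016,0,0,-0.2302],[0.3242,-0.2743,0.0021,0,0,-0.2877]]]
[[[0.0781,-0.0331,0.0004,0,0,-0.0576],[0.1563,-0.0663,0.0008,0,0,-0.1151],[0.2345,-0.0994,0.0012,0,0,-0.1727],[0.3127,-0.1325,0.0016,0,0,-0.2302],[0.3909,-0.1657,0.002,0,0,-0.2877]]]
[[[0.0845,-0.0084,0.0004,0,0,-0.0576],[0.169,-0.0169,0.0008,0,0,-0.1151],[0.2535,-0.0253,0.0012,0,0,-0.1727],[0.338,-0.0338,0.0016,0,0,-0.2302],[0.4225,-0.0422,0.0021,0,0,-0.2878]]]
[[[0.0832,0.017,0.0004,0,0,-0.0575],[0.1664,0.034,0.0008,0,0,-0.115],[0.2496,0.051,0.0012,0,0,-0.1726],[0.3328,0.068,0.0016,0,0,-0.2301],[0.416,0.0851,0.002,0,0,-0.2877]]]
[[[0.0,0.0,0.063,0,0,0.0],[0.0,0.0,0.126,0,0,0.0],[0.0,0.0,0.189,0,0,0.0],[0.0,0.0,0.252,0,0,0.0],[0.0,0.0,0.315,0,0,0.0]]]
[550.82 -17.01 124.     1.52]
```

>>> carry_out --increments '[[[0.0648,-0.0549,0.0004,0,0,-0.0575],[0.1297,-0.1097,0.0008,0,0,-0.1151],[0.1945,-0.1646,0.0012,0,0,-0.1726],[0.2593,-0.2194,0.0016,0,0,-0.2302],[0.3242,-0.2743,0.0021,0,0,-0.2877]]]' --hand 0

```text
clock: 2.82
eef_pos: [282.9, -448.8, 252.5]
tcp_rot: [3.141, -0.0, 0.618]
contact_force: [0.5, 0.2, -0.0]
opening: 0.998
```

>>> carry_out --increments '[[[0.0781,-0.0331,0.0004,0,0,-0.0576],[0.1563,-0.0663,0.0008,0,0,-0.1151],[0.2345,-0.0994,0.0012,0,0,-0.1727],[0.3127,-0.1325,0.0016,0,0,-0.2302],[0.3909,-0.1657,0.002,0,0,-0.2877]]]'

```text
clock: 3.23
eef_pos: [372.5, -304.3, 251.9]
tcp_rot: [3.141, 0.0, 0.919]
contact_force: [1.3, -0.0, -0.2]
opening: 1.001
```

>>> carry_out --increments '[[[0.0845,-0.0084,0.0004,0,0,-0.0576],[0.169,-0.0169,0.0008,0,0,-0.1151],[0.2535,-0.0253,0.0012,0,0,-0.1727],[0.338,-0.0338,0.0016,0,0,-0.2302],[0.4225,-0.0422,0.0021,0,0,-0.2878]]]'

```text
clock: 3.65
eef_pos: [462.0, -159.8, 251.1]
tcp_rot: [3.141, 0.0, 1.221]
contact_force: [0.4, -0.4, 0.1]
opening: 1.0
```

>>> carry_out --increments '[[[0.0832,0.017,0.0004,0,0,-0.0575],[0.1664,0.034,0.0008,0,0,-0.115],[0.2496,0.051,0.0012,0,0,-0.1726],[0.3328,0.068,0.0016,0,0,-0.2301],[0.416,0.0851,0.002,0,0,-0.2877]]]'

```text
clock: 4.07
eef_pos: [551.5, -15.4, 250.2]
tcp_rot: [3.141, 0.0, 1.522]
contact_force: [1.3, -0.3, -0.2]
opening: 0.996
```

```bash
python3 - <<'E'
from fit import *
s=sense(); print(s["eef_pos"],s["tcp_rot"])
f=optics.grab_frame("wrist"); W=cloud(f); cv2.imwrite("pics/w1.png",f["img"][:,:,::-1])
P=W.reshape(-1,3);P=P[~np.isnan(P[:,0])]
c=box(P,(500,-60),(610,30),139,152); print("cap",np.median(c,0),rect(c) if len(c)>5 else len(c))
c=box(P,(500,30),(610,150),114,124); print("tin top",np.median(c,0),rect(c) if len(c)>5 else 0)
c=box(P,(580,-20),(680,90),15,75); print("brg",rect(c) if len(c)>5 else 0)
E
```

```text
[551.49586157 -15.35323637 250.15342249] [3.14123717e+00 5.80634740e-05 1.52216361e+00]
cap [554.67890662  -1.74614289 141.44259057] (array([553.8, -11.4]), array([30.3, 41.8]), 84.68)
tin top [540.33722044  92.95096853 123.6565166 ] 0
brg (array([627.2,  33.1]), array([90.1, 36.6]), 82.91)
```

View pics/w1.png

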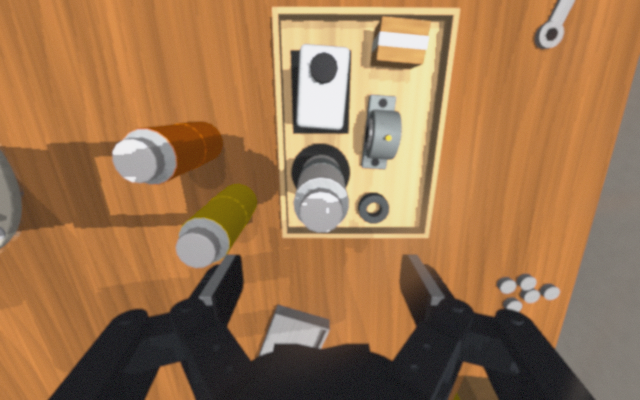

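The wrist view shows the white can's cap at (321,210), midway between the fingers. The tin is at (323,85) and the bearing at (383,135). I'll descend and grip.

>>> carry_out --increments '[[[0,0,0.063,0,0,0],[0,0,0.126,0,0,0],[0,0,0.189,0,0,0],[0,0,0.252,0,0,0],[0,0,0.315,0,0,0]]]'

```text
clock: 4.53
eef_pos: [550.9, -17.0, 123.1]
tcp_rot: [3.141, 0.0, 1.519]
contact_force: [0.1, 0.2, 0.1]
opening: 1.0
```

>>> carry_out --increments '[[[0,0,0,0,0,0],[0,0,0,0,0,0],[0,0,0,0,0,0],[0,0,0,0,0,0],[0,0,0,0,0,0]]]' --hand 1 --squeeze 45

```text
clock: 4.95
eef_pos: [551.6, -17.1, 125.4]
tcp_rot: [3.139, -0.0, 1.519]
contact_force: [0.4, 0.0, 1.8]
opening: 0.598
```

>>> carry_out --increments '[[[0,0,0,0,0,0],[0,0,0,0,0,0],[0,0,0,0,0,0],[0,0,0,0,0,0],[0,0,0,0,0,0]]]'

```text
clock: 5.37
eef_pos: [551.7, -17.1, 125.4]
tcp_rot: [3.139, 0.0, 1.519]
contact_force: [-1.8, 0.3, 6.8]
opening: 0.595
```

```bash
python3 plan.py -,-,275,-,5 545.7,344,275,1.6,15 -,-,145,-,5 -,-,121,-,5
```

```text
[[[0.0,0.0,-0.0755,0,0,0.0],[0.0,0.0,-0.151,0,0,0.0],[0.0,0.0,-0.2265,0,0,0.0],[0.0,0.0,-0.302,0,0,0.0],[0.0,0.0,-0.3775,0,0,0.0]]]
[[[0.06,-0.004,0.0,0,0,-0.0052],[0.1201,-0.0079,0.0,0,0,-0.0103],[0.1801,-0.0119,0.0,0,0,-0.0155],[0.2402,-0.0159,0.0,0,0,-0.0206],[0.3002,-0.0198,0.0,0,0,-0.0258]]]
[[[0.0601,-0.0024,0.0,0,0,-0.0051],[0.1203,-0.0047,0.0,0,0,-0.0103],[0.1804,-0.0071,0.0,0,0,-0.0154],[0.2405,-0.0094,0.0,0,0,-0.0206],[0.3007,-0.0117,0.0,0,0,-0.0258]]]
[[[0.0601,-0.0008,0.0,0,0,-0.0051],[0.1203,-0.0015,0.0,0,0,-0.0103],[0.1805,-0.0022,0.0,0,0,-0.0154],[0.2406,-0.0029,0.0,0,0,-0.0206],[0.3008,-0.0036,0.0,0,0,-0.0257]]]
[[[0.0,0.0,0.065,0,0,0.0],[0.0,0.0,0.13,0,0,0.0],[0.0,0.0,0.195,0,0,0.0],[0.0,0.0,0.26,0,0,0.0],[0.0,0.0,0.325,0,0,0.0]]]
[[[0.0,0.0,0.012,0,0,0.0],[0.0,0.0,0.024,0,0,0.0],[0.0,0.0,0.036,0,0,0.0],[0.0,0.0,0.048,0,0,0.0],[0.0,0.0,0.06,0,0,0.0]]]
[545.71 343.99 121.     1.6 ]
```

>>> carry_out --increments '[[[0,0,-0.03,0,0,0],[0,0,-0.11,0,0,0],[0,0,-0.2,0,0,0],[0,0,-0.3,0,0,0],[0,0,-0.3775,0,0,0]]]'

```text
clock: 5.78
eef_pos: [550.9, -17.0, 278.7]
tcp_rot: [3.14, -0.0, 1.519]
contact_force: [1.8, 0.2, -2.6]
opening: 0.593
```

>>> carry_out --increments '[[[0.06,-0.004,0,0,0,-0.0052],[0.1201,-0.0079,0,0,0,-0.0103],[0.1801,-0.0119,0,0,0,-0.0155],[0.2402,-0.0159,0,0,0,-0.0206],[0.3002,-0.0198,0,0,0,-0.0258]]]'

```text
clock: 6.2
eef_pos: [548.7, 104.3, 276.0]
tcp_rot: [3.141, -0.0, 1.546]
contact_force: [0.8, -0.1, -2.1]
opening: 0.596
```

>>> carry_out --increments '[[[0.0601,-0.0024,0,0,0,-0.0051],[0.1203,-0.0047,0,0,0,-0.0103],[0.1804,-0.0071,0,0,0,-0.0154],[0.2405,-0.0094,0,0,0,-0.0206],[0.3007,-0.0117,0,0,0,-0.0258]]]'

```text
clock: 6.62
eef_pos: [547.0, 224.8, 275.8]
tcp_rot: [3.141, -0.0, 1.573]
contact_force: [0.4, 0.2, -2.4]
opening: 0.598
```

>>> carry_out --increments '[[[0.0601,-0.0008,0,0,0,-0.0051],[0.1203,-0.0015,0,0,0,-0.0103],[0.1805,-0.0022,0,0,0,-0.0154],[0.2406,-0.0029,0,0,0,-0.0206],[0.3008,-0.0036,0,0,0,-0.0257]]]'

```text
clock: 7.03
eef_pos: [545.3, 345.0, 275.8]
tcp_rot: [-3.142, -0.0, 1.6]
contact_force: [0.5, 0.7, -2.3]
opening: 0.599
```

>>> carry_out --increments '[[[0,0,0.065,0,0,0],[0,0,0.13,0,0,0],[0,0,0.195,0,0,0],[0,0,0.26,0,0,0],[0,0,0.325,0,0,0]]]'

```text
clock: 7.45
eef_pos: [545.5, 344.0, 144.7]
tcp_rot: [3.141, -0.0, 1.6]
contact_force: [0.7, 0.3, -2.5]
opening: 0.596
```

>>> carry_out --increments '[[[0,0,0.012,0,0,0],[0,0,0.024,0,0,0],[0,0,0.036,0,0,0],[0,0,0.048,0,0,0],[0,0,0.06,0,0,0]]]'

```text
clock: 7.87
eef_pos: [546.6, 344.5, 122.3]
tcp_rot: [3.139, -0.001, 1.6]
contact_force: [-0.6, -0.5, -2.1]
opening: 0.597
```

>>> carry_out --increments '[[[0,0,0.0015,0,0,0],[0,0,0.003,0,0,0],[0,0,0.0045,0,0,0],[0,0,0.005,0,0,0],[0,0,0.005,0,0,0]]]'

```text
clock: 8.28
eef_pos: [545.9, 344.2, 120.5]
tcp_rot: [3.141, -0.001, 1.6]
contact_force: [-3.3, -1.6, 5.9]
opening: 0.593
```

```bash
python3 - <<'E'
from fit import *
print(sense()["contact_force"],sense()["eef_pos"])
f=optics.grab_frame("scene"); cv2.imwrite("pics/s2.png",cv2.resize(f["img"][60:300,260:560],None,fx=2.5,fy=2.5)[:,:,::-1])
P=cloud(f).reshape(-1,3);P=P[~np.isnan(P[:,0])]
print(rect(box(P,(490,300),(620,390),8,40)), np.percentile(box(P,(490,300),(620,390),1,40)[:,2],[1,3,10]))
E
```

```text
[-3.29903604 -1.62663126  5.94016915] [545.8847345  344.24984238 120.49661573]
(array([546.1, 338.2]), array([90.7, 67.9]), 16.14) [1.20631689 1.52070217 2.43984623]
```

View pics/s2.png

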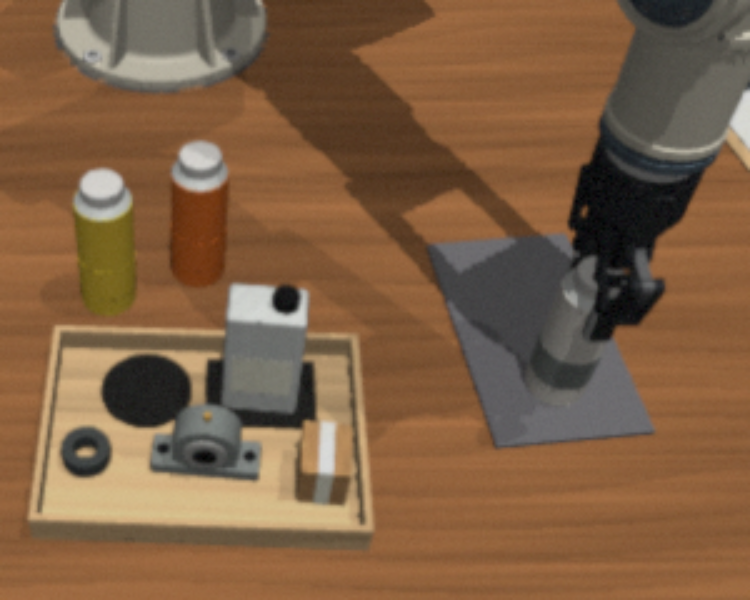

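The can is on the mat (crop pixel (560,380)), upright and in contact. I'll release it and go to the tin.

```bash
python3 - <<'E'
import json;l=json.load(open('ledger.json'));l[2]=119.0;json.dump(l,open('ledger.json','w'))
E
python3 plan.py -,-,259,-,5 553.5,30,259,1.48,10
```

```text
[[[0.0,0.0,-0.07,0,0,0.0],[0.0,0.0,-0.14,0,0,0.0],[0.0,0.0,-0.21,0,0,0.0],[0.0,0.0,-0.28,0,0,0.0],[0.0,0.0,-0.35,0,0,0.0]]]
[[[-0.0785,-0.0003,0.0,0,0,0.0115],[-0.157,-0.0007,0.0,0,0,0.0229],[-0.2356,-0.001,0.0,0,0,0.0344],[-0.3141,-0.0014,0.0,0,0,0.0458],[-0.3926,-0.0017,0.0,0,0,0.0573]]]
[[[-0.0784,0.0044,0.0,0,0,0.0114],[-0.1568,0.0087,0.0,0,0,0.0229],[-0.2352,0.0131,0.0,0,0,0.0343],[-0.3136,0.0175,0.0,0,0,0.0458],[-0.392,0.0218,0.0,0,0,0.0573]]]
[553.49  30.01 259.     1.48]
```

>>> carry_out --increments '[[[0,0,0,0,0,0],[0,0,0,0,0,0],[0,0,0,0,0,0],[0,0,0,0,0,0],[0,0,0,0,0,0]]]' --hand 0

```text
clock: 8.75
eef_pos: [545.8, 344.0, 119.0]
tcp_rot: [3.141, -0.0, 1.6]
contact_force: [0.7, -0.1, 0.6]
opening: 1.003
```

>>> carry_out --increments '[[[0,0,-0.07,0,0,0],[0,0,-0.14,0,0,0],[0,0,-0.21,0,0,0],[0,0,-0.28,0,0,0],[0,0,-0.35,0,0,0]]]'

```text
clock: 9.17
eef_pos: [545.6, 343.9, 260.3]
tcp_rot: [-3.142, 0.0, 1.6]
contact_force: [1.8, 0.9, 0.3]
opening: 0.997
```

>>> carry_out --increments '[[[-0.0785,-0.0003,0,0,0,0.0115],[-0.157,-0.0007,0,0,0,0.0229],[-0.2356,-0.001,0,0,0,0.0344],[-0.3141,-0.0014,0,0,0,0.0458],[-0.3926,-0.0017,0,0,0,0.0573]]]'

```text
clock: 9.58
eef_pos: [549.4, 185.7, 259.1]
tcp_rot: [3.141, -0.0, 1.54]
contact_force: [0.0, 0.1, 0.2]
opening: 0.997
```

>>> carry_out --increments '[[[-0.0784,0.0044,0,0,0,0.0114],[-0.1568,0.0087,0,0,0,0.0229],[-0.2352,0.0131,0,0,0,0.0343],[-0.3136,0.0175,0,0,0,0.0458],[-0.392,0.0218,0,0,0,0.0573]]]'

```text
clock: 10.0
eef_pos: [553.3, 28.5, 259.1]
tcp_rot: [3.141, -0.0, 1.479]
contact_force: [0.4, -0.5, 0.6]
opening: 0.995
```

```bash
cat >> fit.py <<'E'
def cl(cam):
    f=optics.grab_frame(cam); W=cloud(f); P=W.reshape(-1,3); C=f["img"].reshape(-1,3); k=~np.isnan(P[:,0]); return f,P[k],C[k]
E
python3 - <<'E'
from fit import *
print(sense()["eef_pos"])
for cam in("wrist","top"):
    f,P,C=cl(cam); cv2.imwrite(f"pics/{cam}3.png",f["img"][:,:,::-1])
    for z in((112,116),(116,124),(117,126)):
        c=box(P,(500,30),(610,150),*z); print("tin top",len(c),rect(c) if len(c)>5 else 0)
    # round pad: dark pixels at z 7..13
    dk=C.max(1)<60; c=box(P[dk],(490,-75),(610,35),6,13); print("can pad",len(c),rect(c),cv2.minEnclosingCircle(c[:,:2].astype(np.float32)),circ(c),c.mean(0))
    c=box(P,(590,-20),(680,90),14,75); print("brg",rect(c))
    c=box(P,(490,280),(620,400),10,160); print("can",c.mean(0),rect(c)) if len(c)>5 else 0
E
```

```text
[553.31617885  28.50037875 259.11071431]
tin top 0 0
tin top 4 0
tin top 87 (array([558.8,  81.9]), array([64.2, 40.2]), 82.83)
can pad 1992 (array([552.4, -16.8]), array([72.7, 71.5]), 83.23) ((551.3408203125, -15.647859573364258), 37.87741470336914) (array([552. , -15.8]), 26.1) [552.03250503 -15.24362525   9.12959928]
brg (array([627.,  33.]), array([89.9, 36.2]), 83.73)
tin top 5 0
tin top 7 (array([536.1,  82.3]), array([51.7,  0.8]), 82.68)
tin top 19 (array([538.9,  85.1]), array([46.2, 35.4]), 39.7)
can pad 460 (array([545.6, -20.3]), array([62.9, 76.1]), 46.03) ((549.8099365234375, -14.924724578857422), 38.98217010498047) (array([547.5, -17.7]), 24.9) [546.56832481 -17.88705789   9.60553104]
brg (array([0., 0.]), array([0., 0.]), 0.0)
can [541.08350955 332.6653715  108.62480585] (array([547.6, 336.8]), array([116.5, 102.5]), 9.85)
```

View pics/wrist3.png

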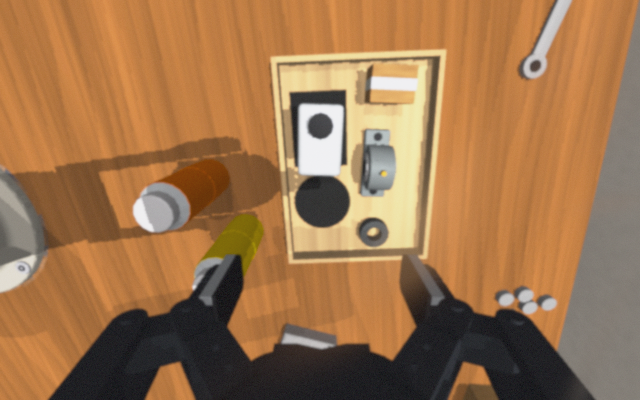

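The wrist view shows the tin at (320,140) with its cap, and the round pad at (322,202). The bearing (378,167), carton and collar are untouched. Now the tin.

```bash
python3 plan.py 556.8,82,220,1.445,3 -,-,124,-,4  -,-,110,-,3
```

```text
[[[0.0434,-0.0012,0.0325,0,0,0.0111],[0.0868,-0.0024,0.065,0,0,0.0223],[0.1302,-0.0036,0.0975,0,0,0.0334],[0.1302,-0.0036,0.1575,0,0,0.0334],[0.1302,-0.0036,0.2175,0,0,0.0334]]]
[[[0.0,0.0,0.06,0,0,0.0],[0.0,0.0,0.12,0,0,0.0],[0.0,0.0,0.1317,0,0,0.0],[0.0,0.0,0.1433,0,0,0.0],[0.0,0.0,0.155,0,0,0.0]]]
[556.78  82.   110.     1.44]
```

>>> carry_out --increments '[[[0.0434,-0.0012,0.0325,0,0,0.0111],[0.0868,-0.0024,0.065,0,0,0.0223],[0.1302,-0.0036,0.0975,0,0,0.0334],[0.1302,-0.0036,0.1575,0,0,0.0334],[0.1302,-0.0036,0.2175,0,0,0.0334]]]'

```text
clock: 10.52
eef_pos: [557.3, 83.6, 171.8]
tcp_rot: [3.14, -0.001, 1.446]
contact_force: [1.1, -0.7, -0.1]
opening: 0.998
```

>>> carry_out --increments '[[[0,0,0.06,0,0,0],[0,0,0.12,0,0,0],[0,0,0.1317,0,0,0],[0,0,0.1433,0,0,0],[0,0,0.155,0,0,0]]]'

```text
clock: 10.93
eef_pos: [557.4, 82.4, 110.5]
tcp_rot: [3.141, -0.0, 1.445]
contact_force: [-0.0, -0.3, 1.5]
opening: 0.999
```

>>> carry_out --increments '[[[0,0,0,0,0,0],[0,0,0,0,0,0],[0,0,0,0,0,0],[0,0,0,0,0,0],[0,0,0,0,0,0]]]' --hand 1 --squeeze 45

```text
clock: 11.35
eef_pos: [557.3, 82.1, 111.0]
tcp_rot: [3.14, -0.0, 1.445]
contact_force: [-1.7, 1.2, 6.4]
opening: 0.463
```

>>> carry_out --increments '[[[0,0,0,0,0,0],[0,0,0,0,0,0],[0,0,0,0,0,0],[0,0,0,0,0,0],[0,0,0,0,0,0]]]'

```text
clock: 11.77
eef_pos: [557.3, 82.1, 111.1]
tcp_rot: [3.14, -0.0, 1.445]
contact_force: [-2.1, 0.0, 6.2]
opening: 0.462
```

```bash
python3 plan.py -,-,260,-,5 426.3,333,260,1.57,15 -,-,130,-,5 -,-,107,-,5
```

```text
[[[0.0,0.0,-0.075,0,0,0.0],[0.0,0.0,-0.15,0,0,0.0],[0.0,0.0,-0.225,0,0,0.0],[0.0,0.0,-0.3,0,0,0.0],[0.0,0.0,-0.375,0,0,0.0]]]
[[[0.0388,-0.0268,0.0,0,0,-0.008],[0.0775,-0.0536,0.0,0,0,-0.0159],[0.1163,-0.0805,0.0,0,0,-0.0239],[0.1551,-0.1073,0.0,0,0,-0.0318],[0.1939,-0.1341,0.0,0,0,-0.0398]]]
[[[0.0398,-0.0252,0.0,0,0,-0.008],[0.0797,-0.0504,0.0,0,0,-0.0159],[0.1195,-0.0756,0.0,0,0,-0.0239],[0.1594,-0.1008,0.0,0,0,-0.0318],[0.1993,-0.1259,0.0,0,0,-0.0398]]]
[[[0.0408,-0.0236,0.0,0,0,-0.0079],[0.0817,-0.0471,0.0,0,0,-0.0159],[0.1226,-0.0706,0.0,0,0,-0.0239],[0.1634,-0.0941,0.0,0,0,-0.0318],[0.2043,-0.1176,0.0,0,0,-0.0398]]]
[[[0.0,0.0,0.065,0,0,0.0],[0.0,0.0,0.13,0,0,0.0],[0.0,0.0,0.195,0,0,0.0],[0.0,0.0,0.26,0,0,0.0],[0.0,0.0,0.325,0,0,0.0]]]
[[[0.0,0.0,0.0115,0,0,0.0],[0.0,0.0,0.023,0,0,0.0],[0.0,0.0,0.0345,0,0,0.0],[0.0,0.0,0.046,0,0,0.0],[0.0,0.0,0.0575,0,0,0.0]]]
[426.29 332.99 107.     1.57]
```

>>> carry_out --increments '[[[0,0,-0.03,0,0,0],[0,0,-0.11,0,0,0],[0,0,-0.2,0,0,0],[0,0,-0.295,0,0,0],[0,0,-0.375,0,0,0]]]'

```text
clock: 12.18
eef_pos: [556.6, 81.9, 263.0]
tcp_rot: [3.141, -0.0, 1.445]
contact_force: [0.4, -0.1, -4.2]
opening: 0.462
```

>>> carry_out --increments '[[[0.0388,-0.0268,0,0,0,-0.008],[0.0775,-0.0536,0,0,0,-0.0159],[0.1163,-0.0805,0,0,0,-0.0239],[0.1551,-0.1073,0,0,0,-0.0318],[0.1939,-0.1341,0,0,0,-0.0398]]]'

```text
clock: 12.6
eef_pos: [512.4, 166.2, 260.6]
tcp_rot: [-3.142, -0.0, 1.487]
contact_force: [-0.9, 0.1, -3.8]
opening: 0.462
```

>>> carry_out --increments '[[[0.0398,-0.0252,0,0,0,-0.008],[0.0797,-0.0504,0,0,0,-0.0159],[0.1195,-0.0756,0,0,0,-0.0239],[0.1594,-0.1008,0,0,0,-0.0318],[0.1993,-0.1259,0,0,0,-0.0398]]]'

```text
clock: 13.02
eef_pos: [468.9, 249.9, 260.5]
tcp_rot: [-3.141, 0.0, 1.529]
contact_force: [-0.5, 0.4, -3.5]
opening: 0.462
```

>>> carry_out --increments '[[[0.0408,-0.0236,0,0,0,-0.0079],[0.0817,-0.0471,0,0,0,-0.0159],[0.1226,-0.0706,0,0,0,-0.0239],[0.1634,-0.0941,0,0,0,-0.0318],[0.2043,-0.1176,0,0,0,-0.0398]]]'

```text
clock: 13.43
eef_pos: [425.4, 333.5, 260.6]
tcp_rot: [-3.141, 0.0, 1.57]
contact_force: [-0.6, 0.5, -3.3]
opening: 0.467
```

>>> carry_out --increments '[[[0,0,0.065,0,0,0],[0,0,0.13,0,0,0],[0,0,0.195,0,0,0],[0,0,0.26,0,0,0],[0,0,0.325,0,0,0]]]'

```text
clock: 13.85
eef_pos: [426.1, 332.9, 129.6]
tcp_rot: [3.141, -0.0, 1.57]
contact_force: [0.3, -0.9, -3.1]
opening: 0.463
```

>>> carry_out --increments '[[[0,0,0.0115,0,0,0],[0,0,0.023,0,0,0],[0,0,0.0345,0,0,0],[0,0,0.046,0,0,0],[0,0,0.0575,0,0,0]]]'

```text
clock: 14.27
eef_pos: [427.1, 333.6, 108.0]
tcp_rot: [3.14, -0.001, 1.57]
contact_force: [-0.4, -0.6, -3.1]
opening: 0.463
```

>>> carry_out --increments '[[[0,0,0.0015,0,0,0],[0,0,0.003,0,0,0],[0,0,0.0045,0,0,0],[0,0,0.005,0,0,0],[0,0,0.005,0,0,0]]]'

```text
clock: 14.68
eef_pos: [426.5, 333.2, 106.1]
tcp_rot: [3.141, -0.0, 1.57]
contact_force: [-2.1, -2.3, 5.5]
opening: 0.462
```

>>> carry_out --increments '[[[0,0,0,0,0,0],[0,0,0,0,0,0],[0,0,0,0,0,0],[0,0,0,0,0,0],[0,0,0,0,0,0]]]' --hand 0

```text
clock: 15.1
eef_pos: [426.4, 333.1, 105.1]
tcp_rot: [3.141, -0.0, 1.57]
contact_force: [0.0, -0.4, -0.8]
opening: 1.002
```

```bash
python3 - <<'E'
import json;l=json.load(open('ledger.json'));l[2]=105.0;json.dump(l,open('ledger.json','w'))
E
python3 plan.py -,-,250,-,5 610,0,250,1.46,15
```

```text
[[[0.0,0.0,-0.0725,0,0,0.0],[0.0,0.0,-0.145,0,0,0.0],[0.0,0.0,-0.2175,0,0,0.0],[0.0,0.0,-0.29,0,0,0.0],[0.0,0.0,-0.3625,0,0,0.0]]]
[[[-0.0555,0.0307,0.0,0,0,0.007],[-0.1109,0.0613,0.0,0,0,0.014],[-0.1664,0.092,0.0,0,0,0.021],[-0.2219,0.1226,0.0,0,0,0.028],[-0.2774,0.1533,0.0,0,0,0.035]]]
[[[-0.0543,0.0327,0.0,0,0,0.007],[-0.1086,0.0654,0.0,0,0,0.014],[-0.1629,0.098,0.0,0,0,0.021],[-0.2172,0.1307,0.0,0,0,0.028],[-0.2715,0.1634,0.0,0,0,0.035]]]
[[[-0.0531,0.0346,0.0,0,0,0.007],[-0.1062,0.0693,0.0,0,0,0.014],[-0.1593,0.1039,0.0,0,0,0.0211],[-0.2124,0.1386,0.0,0,0,0.0281],[-0.2654,0.1732,0.0,0,0,0.0351]]]
[6.10e+02 2.00e-02 2.50e+02 1.46e+00]
```

>>> carry_out --increments '[[[0,0,-0.0725,0,0,0],[0,0,-0.145,0,0,0],[0,0,-0.2175,0,0,0],[0,0,-0.29,0,0,0],[0,0,-0.3625,0,0,0]]]'

```text
clock: 15.52
eef_pos: [426.1, 332.9, 251.4]
tcp_rot: [-3.142, 0.0, 1.57]
contact_force: [0.2, -0.3, 0.3]
opening: 1.0
```

>>> carry_out --increments '[[[-0.0555,0.0307,0,0,0,0.007],[-0.1109,0.0613,0,0,0,0.014],[-0.1664,0.092,0,0,0,0.021],[-0.2219,0.1226,0,0,0,0.028],[-0.2774,0.1533,0,0,0,0.035]]]'

```text
clock: 15.93
eef_pos: [487.9, 221.0, 250.1]
tcp_rot: [3.141, -0.0, 1.533]
contact_force: [0.5, 0.5, -0.7]
opening: 0.996
```

>>> carry_out --increments '[[[-0.0543,0.0327,0,0,0,0.007],[-0.1086,0.0654,0,0,0,0.014],[-0.1629,0.098,0,0,0,0.021],[-0.2172,0.1307,0,0,0,0.028],[-0.2715,0.1634,0,0,0,0.035]]]'

```text
clock: 16.35
eef_pos: [549.2, 109.8, 250.0]
tcp_rot: [-3.142, -0.0, 1.496]
contact_force: [-0.7, 0.7, 0.1]
opening: 1.0
```

>>> carry_out --increments '[[[-0.0531,0.0346,0,0,0,0.007],[-0.1062,0.0693,0,0,0,0.014],[-0.1593,0.1039,0,0,0,0.0211],[-0.2124,0.1386,0,0,0,0.0281],[-0.2654,0.1732,0,0,0,0.0351]]]'

```text
clock: 16.77
eef_pos: [610.4, -1.2, 249.9]
tcp_rot: [-3.141, 0.0, 1.46]
contact_force: [1.7, 0.6, -0.0]
opening: 1.003
```

```bash
python3 - <<'E'
from fit import *
print(sense()["eef_pos"])
fs=[]
for cam in("wrist","scene","top"):
    f,P,C=cl(cam); fs.append(f["img"])
    np.savez(f"f3_{cam}.npz",P=P,C=C)
    c=box(P,(590,-20),(680,90),14,75); print(cam,"brg",len(c),rect(c))
    c=box(P,(590,-20),(680,90),45,75); print(cam,"brg top",len(c),rect(c))
    dk=C.max(1)<60
    c=box(P[dk],(490,-75),(610,30),6,13); print("can pad",len(c),rect(c),cv2.minEnclosingCircle(c[:,:2].astype(np.float32)))
    c=box(P[dk],(490,30),(610,145),6,13); print("tin pad",len(c),rect(c))
    c=box(P,(480,-130),(730,190),25,36); print("rim",rect(c))
cv2.imwrite("pics/w4.png",fs[0][:,:,::-1]); cv2.imwrite("pics/s4.png",cv2.resize(fs[1][60:300,260:560],None,fx=2.5,fy=2.5)[:,:,::-1])
E
```

```text
[610.43458147  -1.20304314 249.90573992]
wrist brg 2010 (array([627.8,  33.1]), array([88.7, 35.3]), 83.32)
wrist brg top 1354 (array([627.9,  34.3]), array([52. , 35.3]), 83.23)
can pad 2224 (array([551.8, -16.2]), array([73.9, 73. ]), 36.93) ((551.9497680664062, -15.292230606079102), 37.84226989746094)
tin pad 3931 (array([557.3,  83.2]), array([90.6, 66.8]), 87.12)
rim (array([602.8,  30.7]), array([271.5, 201.2]), 87.22)
scene brg 927 (array([625.4,  33.1]), array([89.7, 37.1]), 82.53)
scene brg top 477 (array([625.1,  33.1]), array([55.1, 36.2]), 81.76)
can pad 765 (array([563.6, -19.8]), array([ 75.1, 107.4]), 77.86) ((562.6090087890625, -31.3502140045166), 58.35477066040039)
tin pad 947 (array([556.5,  83. ]), array([91.4, 71.2]), 88.15)
rim (array([599.4,  31.3]), array([271. , 204.9]), 86.85)
top brg 286 (array([623.3,  34.5]), array([84. , 35.4]), 84.27)
top brg top 199 (array([623. ,  34.4]), array([50.5, 35.3]), 88.63)
can pad 205 (array([571.8, -16.6]), array([32.9, 72.7]), 0.95) ((559.8174438476562, -16.75121307373047), 36.398067474365234)
tin pad 177 (array([570.8,  57.4]), array([32.7, 43.4]), 1.66)
rim (array([601.4,  40.5]), array([252.2, 201.3]), 87.3)
```

View pics/w4.png

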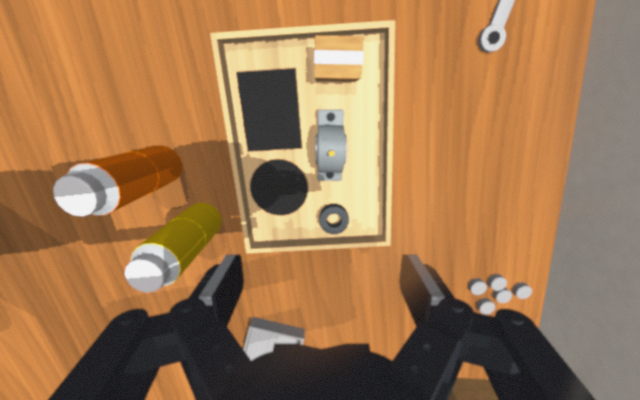

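View pics/s4.png

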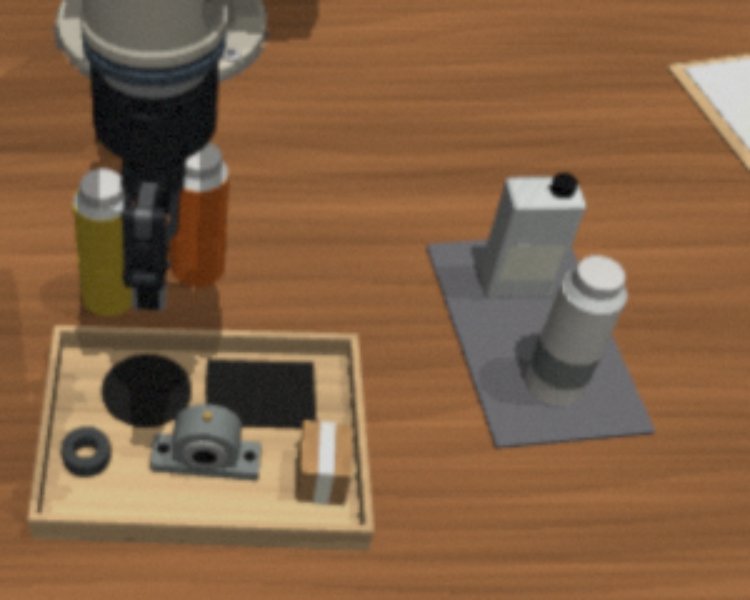

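Both are standing on the mat: the tin at crop (535,235), the can at (575,330). The pads are bare and the bearing is at wrist (330,148). Next I grasp the bearing.

```bash
python3 plan.py 625.6,33.3,180,1.455,3 -,-,75,-,4  -,-,51,-,3
```

```text
[[[0.029,0.0099,0.0583,0,0,0.0016],[0.058,0.0197,0.1167,0,0,0.0032],[0.087,0.0296,0.175,0,0,0.0047],[0.087,0.0296,0.2406,0,0,0.0047],[0.087,0.0296,0.3063,0,0,0.0047]]]
[[[0.0,0.0,0.0656,0,0,0.0],[0.0,0.0,0.1312,0,0,0.0],[0.0,0.0,0.1512,0,0,0.0],[0.0,0.0,0.1712,0,0,0.0],[0.0,0.0,0.1912,0,0,0.0]]]
[625.62  33.3   51.     1.46]
```

>>> carry_out --increments '[[[0.029,0.0099,0.0583,0,0,0.0016],[0.058,0.0197,0.1167,0,0,0.0032],[0.087,0.0296,0.175,0,0,0.0047],[0.087,0.0296,0.2406,0,0,0.0047],[0.087,0.0296,0.3063,0,0,0.0047]]]'

```text
clock: 17.33
eef_pos: [625.3, 35.1, 126.6]
tcp_rot: [3.141, -0.0, 1.457]
contact_force: [-0.1, -0.5, 0.1]
opening: 1.001
```

>>> carry_out --increments '[[[0,0,0.0656,0,0,0],[0,0,0.1312,0,0,0],[0,0,0.1512,0,0,0],[0,0,0.1712,0,0,0],[0,0,0.1912,0,0,0]]]'

```text
clock: 17.75
eef_pos: [626.0, 33.9, 51.3]
tcp_rot: [3.141, -0.0, 1.456]
contact_force: [0.4, 0.4, 0.3]
opening: 1.002
```

>>> carry_out --increments '[[[0,0,0,0,0,0],[0,0,0,0,0,0],[0,0,0,0,0,0],[0,0,0,0,0,0],[0,0,0,0,0,0]]]' --hand 1 --squeeze 60

```text
clock: 18.17
eef_pos: [626.1, 33.3, 52.3]
tcp_rot: [3.14, -0.0, 1.455]
contact_force: [-2.1, 0.4, 6.3]
opening: 0.407
```

>>> carry_out --increments '[[[0,0,0,0,0,0],[0,0,0,0,0,0],[0,0,0,0,0,0],[0,0,0,0,0,0],[0,0,0,0,0,0]]]'

```text
clock: 18.58
eef_pos: [626.1, 33.3, 52.3]
tcp_rot: [3.14, -0.0, 1.455]
contact_force: [-1.6, -0.2, 6.0]
opening: 0.411
```

>>> carry_out --increments '[[[0,0,-0.005,0,0,0],[0,0,-0.02,0,0,0],[0,0,-0.05,0,0,0],[0,0,-0.08,0,0,0],[0,0,-0.1,0,0,0]]]'

```text
clock: 19.0
eef_pos: [626.3, 33.3, 93.0]
tcp_rot: [3.14, -0.0, 1.455]
contact_force: [0.7, -1.1, -3.8]
opening: 0.409
```

```bash
python3 - <<'E'
import json;l=json.load(open('ledger.json'));l[2]=91.0;json.dump(l,open('ledger.json','w'))
E
python3 plan.py 594,-43,160,1.38,5 484.6,-310.6,160,1.178,15
```

```text
[[[-0.0397,-0.0113,-0.0345,0,0,0.0143],[-0.0794,-0.0226,-0.069,0,0,0.0287],[-0.1192,-0.0339,-0.1035,0,0,0.043],[-0.1589,-0.0452,-0.138,0,0,0.0573],[-0.1986,-0.0565,-0.1725,0,0,0.0717]]]
[[[-0.0472,-0.0094,0.0,0,0,0.0128],[-0.0945,-0.0189,0.0,0,0,0.0257],[-0.1417,-0.0283,0.0,0,0,0.0385],[-0.189,-0.0378,0.0,0,0,0.0514],[-0.2362,-0.0472,0.0,0,0,0.0643]]]
[[[-0.0478,-0.0062,0.0,0,0,0.0128],[-0.0956,-0.0125,0.0,0,0,0.0257],[-0.1434,-0.0187,0.0,0,0,0.0385],[-0.1911,-0.025,0.0,0,0,0.0514],[-0.2389,-0.0312,0.0,0,0,0.0643]]]
[[[-0.0481,-0.003,0.0,0,0,0.0128],[-0.0962,-0.006,0.0,0,0,0.0257],[-0.1443,-0.009,0.0,0,0,0.0385],[-0.1924,-0.0121,0.0,0,0,0.0514],[-0.2405,-0.0151,0.0,0,0,0.0642]]]
[ 484.58 -310.61  160.      1.18]
```

>>> carry_out --increments '[[[-0.0397,-0.0113,-0.0345,0,0,0.0143],[-0.0794,-0.0226,-0.069,0,0,0.0287],[-0.1192,-0.0339,-0.1035,0,0,0.043],[-0.1589,-0.0452,-0.138,0,0,0.0573],[-0.1986,-0.0565,-0.1725,0,0,0.0717]]]'

```text
clock: 19.42
eef_pos: [593.8, -43.6, 161.7]
tcp_rot: [3.141, -0.0, 1.379]
contact_force: [0.0, -1.1, -4.9]
opening: 0.414
```

>>> carry_out --increments '[[[-0.0472,-0.0094,0,0,0,0.0128],[-0.0945,-0.0189,0,0,0,0.0257],[-0.1417,-0.0283,0,0,0,0.0385],[-0.189,-0.0378,0,0,0,0.0514],[-0.2362,-0.0472,0,0,0,0.0643]]]'

```text
clock: 19.83
eef_pos: [557.3, -133.0, 161.1]
tcp_rot: [3.14, -0.0, 1.312]
contact_force: [0.2, 0.4, -5.2]
opening: 0.411
```

>>> carry_out --increments '[[[-0.0478,-0.0062,0,0,0,0.0128],[-0.0956,-0.0125,0,0,0,0.0257],[-0.1434,-0.0187,0,0,0,0.0385],[-0.1911,-0.025,0,0,0,0.0514],[-0.2389,-0.0312,0,0,0,0.0643]]]'

```text
clock: 20.25
eef_pos: [520.8, -222.3, 161.1]
tcp_rot: [3.14, 0.0, 1.245]
contact_force: [0.3, -0.2, -5.4]
opening: 0.41
```

>>> carry_out --increments '[[[-0.0481,-0.003,0,0,0,0.0128],[-0.0962,-0.006,0,0,0,0.0257],[-0.1443,-0.009,0,0,0,0.0385],[-0.1924,-0.0121,0,0,0,0.0514],[-0.2405,-0.0151,0,0,0,0.0642]]]'

```text
clock: 20.67
eef_pos: [484.3, -311.6, 161.1]
tcp_rot: [3.14, 0.0, 1.177]
contact_force: [0.0, -0.2, -5.2]
opening: 0.408
```

```bash
python3 - <<'E'
from fit import *
print(sense()["eef_pos"],sense()["contact_force"])
f,P,C=cl("scene"); cv2.imwrite("pics/s5.png",cv2.resize(f["img"][80:280,100:350],None,fx=3,fy=3)[:,:,::-1])
f,P,C=cl("wrist"); cv2.imwrite("pics/w5.png",f["img"][:,:,::-1]); 
c=box(P,(400,-400),(570,-230),16,30); print(rect(c),len(c))
E
```

```text
[ 484.28085274 -311.55547704  161.0782076 ] [ 0.01623369 -0.18107698 -5.22824531]
(array([ 488.8, -307.7]), array([125. ,  90.6]), 67.23) 1666
```

View pics/s5.png

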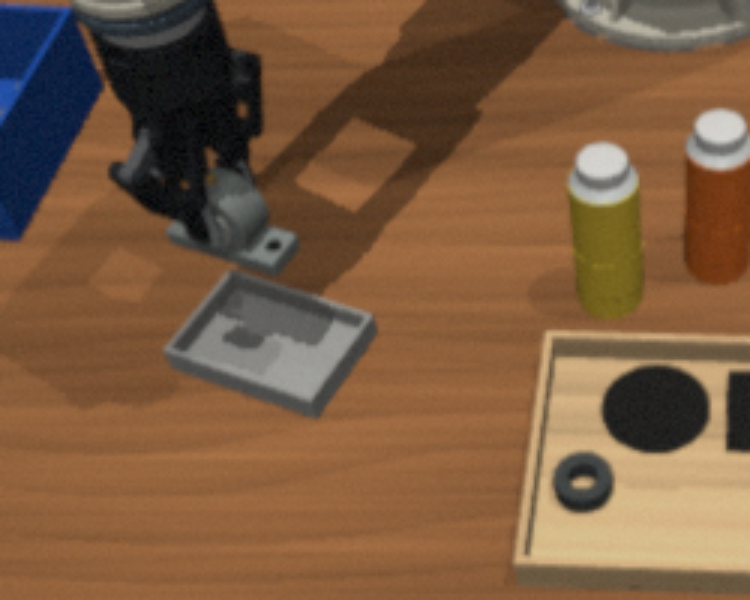

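View pics/w5.png

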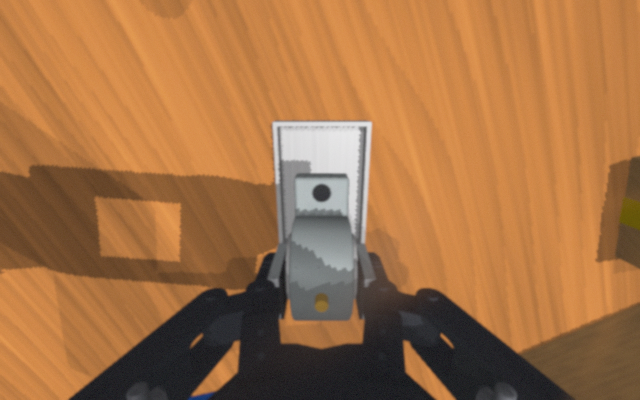

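```bash
python3 plan.py -,-,75,-,5 -,-,51.5,-,5 -,-,49.5,-,5
```

```text
[[[0.0,0.0,0.0425,0,0,0.0],[0.0,0.0,0.085,0,0,0.0],[0.0,0.0,0.1275,0,0,0.0],[0.0,0.0,0.17,0,0,0.0],[0.0,0.0,0.2125,0,0,0.0]]]
[[[0.0,0.0,0.0118,0,0,0.0],[0.0,0.0,0.0235,0,0,0.0],[0.0,0.0,0.0353,0,0,0.0],[0.0,0.0,0.047,0,0,0.0],[0.0,0.0,0.0587,0,0,0.0]]]
[[[0.0,0.0,0.001,0,0,0.0],[0.0,0.0,0.002,0,0,0.0],[0.0,0.0,0.003,0,0,0.0],[0.0,0.0,0.004,0,0,0.0],[0.0,0.0,0.005,0,0,0.0]]]
[ 484.58 -310.61   49.52    1.18]
```

The bearing hangs level over the tray. In the wrist view its foot is at (321,190), centred between the tray walls at 277 and 368, and aligned with them. I'll lower it.

>>> carry_out --increments '[[[0,0,0.0425,0,0,0],[0,0,0.085,0,0,0],[0,0,0.1275,0,0,0],[0,0,0.17,0,0,0],[0,0,0.2125,0,0,0]]]'

```text
clock: 21.18
eef_pos: [485.0, -310.4, 75.1]
tcp_rot: [3.141, 0.0, 1.178]
contact_force: [-0.6, -0.7, -5.4]
opening: 0.407
```

>>> carry_out --increments '[[[0,0,0.0118,0,0,0],[0,0,0.0235,0,0,0],[0,0,0.0353,0,0,0],[0,0,0.047,0,0,0],[0,0,0.0587,0,0,0]]]'

```text
clock: 21.6
eef_pos: [485.2, -310.9, 52.1]
tcp_rot: [3.14, 0.0, 1.178]
contact_force: [-1.1, -0.8, -4.3]
opening: 0.414
```

>>> carry_out --increments '[[[0,0,0.001,0,0,0],[0,0,0.002,0,0,0],[0,0,0.003,0,0,0],[0,0,0.004,0,0,0],[0,0,0.005,0,0,0]]]'

```text
clock: 22.02
eef_pos: [484.8, -310.8, 50.3]
tcp_rot: [3.141, 0.0, 1.178]
contact_force: [-2.7, 1.3, 9.4]
opening: 0.41
```

Contact. I'll release partway (to about 63 mm) and then rise.

>>> carry_out --increments '[[[0,0,0,0,0,0],[0,0,0,0,0,0],[0,0,0,0,0,0],[0,0,0,0,0,0],[0,0,0,0,0,0]]]' --hand 0.25

```text
clock: 22.43
eef_pos: [484.8, -310.7, 49.7]
tcp_rot: [3.141, 0.0, 1.178]
contact_force: [-0.4, 0.5, -0.3]
opening: 0.751
```

>>> carry_out --increments '[[[0,0,-0.02,0,0,0],[0,0,-0.08,0,0,0],[0,0,-0.17,0,0,0],[0,0,-0.26,0,0,0],[0,0,-0.35,0,0,0]]]'

```text
clock: 22.85
eef_pos: [484.2, -310.4, 191.4]
tcp_rot: [-3.141, -0.0, 1.178]
contact_force: [1.1, 0.2, -0.5]
opening: 0.749
```

```bash
python3 - <<'E'
import json;l=json.load(open('ledger.json'));l[2]=189.52;json.dump(l,open('ledger.json','w'))
from fit import *
print(sense()["eef_pos"],sense()["contact_force"])
f,P,C=cl("scene"); cv2.imwrite("pics/s6.png",cv2.resize(f["img"][80:280,100:350],None,fx=3,fy=3)[:,:,::-1])
c=box(P,(400,-400),(570,-230),30,80); print(rect(c),np.percentile(c[:,2],[50,98]))
f,P,C=cl("wrist"); cv2.imwrite("pics/w6.png",f["img"][:,:,::-1])
c=box(P,(400,-400),(570,-230),30,80); print(rect(c),np.percentile(c[:,2],[50,98]))
E
python3 plan.py  480,-60,270,1.45,8 430,210,270,1.6,7 426.8,333.1,260,1.57,5
```

```text
[ 484.24776226 -310.40193138  191.44729635] [ 1.13214066  0.22331416 -0.54976113]
(array([ 485.7, -311.9]), array([56.5, 35.5]), 67.78) [55.97385978 69.66880928]
(array([ 487.7, -309.3]), array([52.1, 35.8]), 67.44) [61.64676007 69.13261413]
[[[0.0718,-0.0313,-0.0252,0,0,-0.0325],[0.1436,-0.0626,-0.0503,0,0,-0.0649],[0.2154,-0.0939,-0.0755,0,0,-0.0974],[0.2872,-0.1252,-0.1006,0,0,-0.1298],[0.359,-0.1565,-0.1257,0,0,-0.1623]]]
[[[0.0761,-0.0187,-0.0252,0,0,-0.0325],[0.1521,-0.0374,-0.0503,0,0,-0.0649],[0.2282,-0.0561,-0.0755,0,0,-0.0974],[0.3183,-0.0948,-0.0755,0,0,-0.1179],[0.4084,-0.1335,-0.0755,0,0,-0.1383]]]
[[[0.0948,-0.0253,0.0,0,0,-0.0205],[0.1895,-0.0506,0.0,0,0,-0.0409],[0.2842,-0.076,0.0,0,0,-0.0614],[0.379,-0.1013,0.0,0,0,-0.0819],[0.4737,-0.1266,0.0,0,0,-0.1023]]]
[[[0.0616,0.0002,0.005,0,0,0.0057],[0.1232,0.0004,0.01,0,0,0.0114],[0.1847,0.0006,0.015,0,0,0.0172],[0.2463,0.0008,0.02,0,0,0.0229],[0.3079,0.001,0.025,0,0,0.0286]]]
[426.8  333.1  260.     1.57]
```

View pics/s6.png

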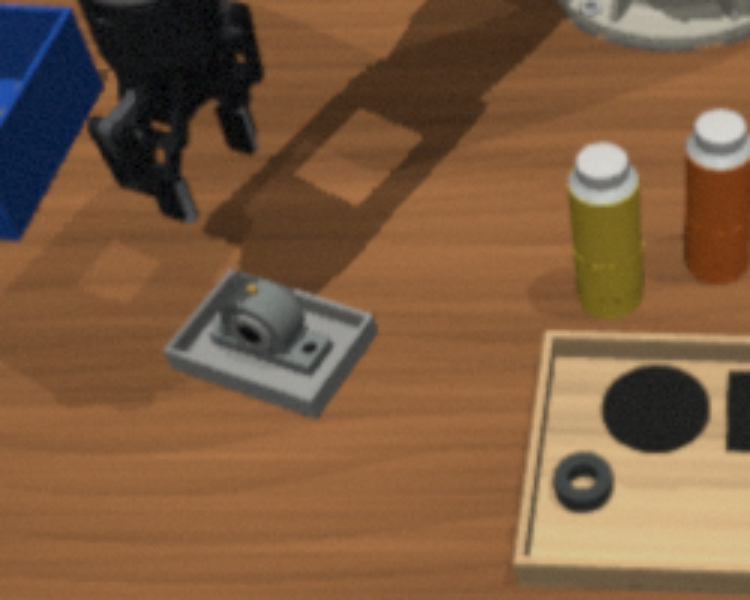

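View pics/w6.png

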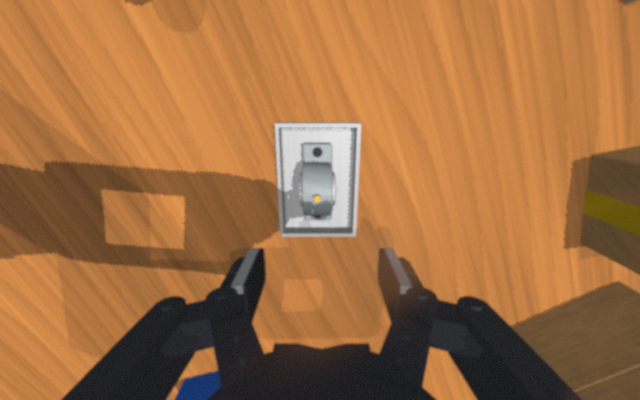

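The bearing stands on its base inside the tray: scene crop (265,325), wrist (317,185) well clear of all four walls. Now I fetch the tin.

>>> carry_out --increments '[[[0.0718,-0.0313,-0.0252,0,0,-0.0325],[0.1436,-0.0626,-0.0503,0,0,-0.0649],[0.2154,-0.0939,-0.0755,0,0,-0.0974],[0.2872,-0.1252,-0.1006,0,0,-0.1298],[0.359,-0.1565,-0.1257,0,0,-0.1623]]]' --hand 0

```text
clock: 23.37
eef_pos: [481.2, -152.6, 240.2]
tcp_rot: [-3.141, -0.0, 1.349]
contact_force: [0.5, 0.5, 0.7]
opening: 0.999
```

>>> carry_out --increments '[[[0.0761,-0.0187,-0.0252,0,0,-0.0325],[0.1521,-0.0374,-0.0503,0,0,-0.0649],[0.2282,-0.0561,-0.0755,0,0,-0.0974],[0.3183,-0.0948,-0.0755,0,0,-0.1179],[0.4084,-0.1335,-0.0755,0,0,-0.1383]]]'

```text
clock: 23.78
eef_pos: [465.6, 18.5, 270.8]
tcp_rot: [3.14, -0.0, 1.493]
contact_force: [0.5, 0.3, 0.1]
opening: 1.001
```

>>> carry_out --increments '[[[0.0948,-0.0253,0,0,0,-0.0205],[0.1895,-0.0506,0,0,0,-0.0409],[0.2842,-0.076,0,0,0,-0.0614],[0.379,-0.1013,0,0,0,-0.0819],[0.4737,-0.1266,0,0,0,-0.1023]]]'

```text
clock: 24.2
eef_pos: [429.0, 211.7, 270.1]
tcp_rot: [3.141, -0.0, 1.601]
contact_force: [0.6, -0.3, 0.8]
opening: 1.0
```

>>> carry_out --increments '[[[0.0616,0.0002,0.005,0,0,0.0057],[0.1232,0.0004,0.01,0,0,0.0114],[0.1847,0.0006,0.015,0,0,0.0172],[0.2463,0.0008,0.02,0,0,0.0229],[0.3079,0.001,0.025,0,0,0.0286]]]'

```text
clock: 24.62
eef_pos: [426.3, 334.3, 259.8]
tcp_rot: [-3.141, 0.0, 1.57]
contact_force: [-0.2, 0.4, -0.1]
opening: 0.996
```

```bash
python3 - <<'E'
from fit import *
print(sense()["eef_pos"])
f,P,C=cl("scene")
c=box(P,(370,270),(480,400),114,127); print("tin",rect(c),len(c))
c=box(P,(500,280),(610,400),135,155); print("cap",rect(c),len(c))
f,P,C=cl("wrist"); c=box(P,(370,270),(480,400),114,127); print("tin w",rect(c) if len(c)>4 else 0,len(c))
c=box(P,(500,280),(610,400),135,155); print("cap",rect(c),len(c))
cv2.imwrite("pics/w7.png",f["img"][:,:,::-1])
E
python3 plan.py  -,-,125,-,5 -,-,106,-,5
```

```text
[426.2728298  334.2908416  259.79959176]
tin (array([427.9, 332.2]), array([65.6, 43.2]), 87.85) 395
cap (array([547.9, 343.2]), array([37.6, 41.3]), 20.08) 306
tin w (array([428.1, 333.9]), array([40. , 62.8]), 0.26) 2030
cap (array([545.2, 345.2]), array([38.6, 40.2]), 24.11) 1659
[[[0.0,0.0,0.0675,0,0,0.0],[0.0,0.0,0.135,0,0,0.0],[0.0,0.0,0.2025,0,0,0.0],[0.0,0.0,0.27,0,0,0.0],[0.0,0.0,0.3375,0,0,0.0]]]
[[[0.0,0.0,0.0095,0,0,0.0],[0.0,0.0,0.019,0,0,0.0],[0.0,0.0,0.0285,0,0,0.0],[0.0,0.0,0.038,0,0,0.0],[0.0,0.0,0.0475,0,0,0.0]]]
[426.8  333.1  106.     1.57]
```

View pics/w7.png

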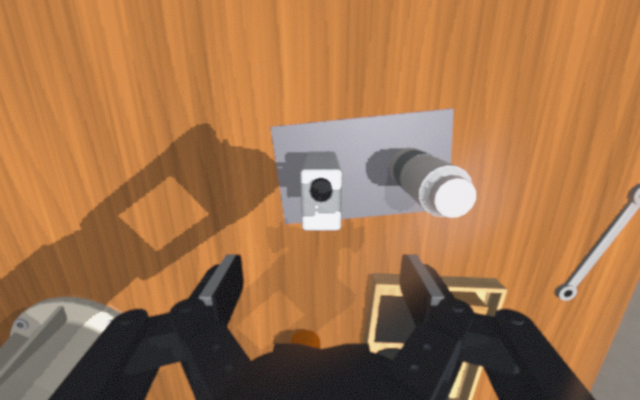

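The tin stands at wrist (321,198), centred between the jaws. The can is at (440,190), upright. I grasp the tin.

>>> carry_out --increments '[[[0,0,0.0675,0,0,0],[0,0,0.135,0,0,0],[0,0,0.2025,0,0,0],[0,0,0.27,0,0,0],[0,0,0.3375,0,0,0]]]'

```text
clock: 25.13
eef_pos: [426.6, 332.2, 124.0]
tcp_rot: [3.142, 0.0, 1.57]
contact_force: [0.5, 0.4, -0.3]
opening: 1.002
```

>>> carry_out --increments '[[[0,0,0.0095,0,0,0],[0,0,0.019,0,0,0],[0,0,0.0285,0,0,0],[0,0,0.038,0,0,0],[0,0,0.0475,0,0,0]]]'

```text
clock: 25.55
eef_pos: [427.6, 333.6, 107.1]
tcp_rot: [3.14, -0.001, 1.57]
contact_force: [-0.4, 0.5, -0.7]
opening: 1.0
```

>>> carry_out --increments '[[[0,0,0,0,0,0],[0,0,0,0,0,0],[0,0,0,0,0,0],[0,0,0,0,0,0],[0,0,0,0,0,0]]]' --hand 1 --squeeze 45

```text
clock: 25.97
eef_pos: [426.9, 333.3, 106.5]
tcp_rot: [3.141, -0.0, 1.57]
contact_force: [-2.0, -0.4, 5.2]
opening: 0.466
```

>>> carry_out --increments '[[[0,0,0,0,0,0],[0,0,0,0,0,0],[0,0,0,0,0,0],[0,0,0,0,0,0],[0,0,0,0,0,0]]]'

```text
clock: 26.38
eef_pos: [426.9, 333.3, 106.5]
tcp_rot: [3.141, -0.0, 1.57]
contact_force: [-1.4, -0.3, 6.3]
opening: 0.462
```

```bash
python3 plan.py -,-,258,-,5 556.2,83.3,258,1.519,15 -,-,137,-,5 -,-,113,-,5 -,-,110.5,-,5
```

```text
[[[0.0,0.0,-0.076,0,0,0.0],[0.0,0.0,-0.152,0,0,0.0],[0.0,0.0,-0.228,0,0,0.0],[0.0,0.0,-0.304,0,0,0.0],[0.0,0.0,-0.38,0,0,0.0]]]
[[[-0.0416,0.0216,0.0,0,0,0.0032],[-0.0832,0.0432,0.0,0,0,0.0065],[-0.1249,0.0648,0.0,0,0,0.0097],[-0.1665,0.0864,0.0,0,0,0.013],[-0.2081,0.108,0.0,0,0,0.0162]]]
[[[-0.0412,0.0223,0.0,0,0,0.0033],[-0.0825,0.0446,0.0,0,0,0.0065],[-0.1237,0.0669,0.0,0,0,0.0098],[-0.165,0.0892,0.0,0,0,0.013],[-0.2062,0.1115,0.0,0,0,0.0163]]]
[[[-0.0409,0.023,0.0,0,0,0.0032],[-0.0817,0.046,0.0,0,0,0.0065],[-0.1226,0.069,0.0,0,0,0.0097],[-0.1634,0.092,0.0,0,0,0.013],[-0.2043,0.115,0.0,0,0,0.0162]]]
[[[0.0,0.0,0.0605,0,0,0.0],[0.0,0.0,0.121,0,0,0.0],[0.0,0.0,0.1815,0,0,0.0],[0.0,0.0,0.242,0,0,0.0],[0.0,0.0,0.3025,0,0,0.0]]]
[[[0.0,0.0,0.012,0,0,0.0],[0.0,0.0,0.024,0,0,0.0],[0.0,0.0,0.036,0,0,0.0],[0.0,0.0,0.048,0,0,0.0],[0.0,0.0,0.06,0,0,0.0]]]
[[[0.0,0.0,0.0013,0,0,0.0],[0.0,0.0,0.0025,0,0,0.0],[0.0,0.0,0.0037,0,0,0.0],[0.0,0.0,0.005,0,0,0.0],[0.0,0.0,0.0063,0,0,0.0]]]
[556.19  83.3  110.48   1.52]
```

>>> carry_out --increments '[[[0,0,-0.03,0,0,0],[0,0,-0.11,0,0,0],[0,0,-0.2,0,0,0],[0,0,-0.295,0,0,0],[0,0,-0.38,0,0,0]]]'

```text
clock: 26.8
eef_pos: [426.4, 332.8, 260.4]
tcp_rot: [-3.142, 0.0, 1.57]
contact_force: [1.4, 1.4, -4.6]
opening: 0.464
```

>>> carry_out --increments '[[[-0.0416,0.0216,0,0,0,0.0032],[-0.0832,0.0432,0,0,0,0.0065],[-0.1249,0.0648,0,0,0,0.0097],[-0.1665,0.0864,0,0,0,0.013],[-0.2081,0.108,0,0,0,0.0162]]]'

```text
clock: 27.22
eef_pos: [469.8, 248.8, 258.4]
tcp_rot: [-3.141, 0.0, 1.553]
contact_force: [-0.2, -0.1, -2.5]
opening: 0.459
```

>>> carry_out --increments '[[[-0.0412,0.0223,0,0,0,0.0033],[-0.0825,0.0446,0,0,0,0.0065],[-0.1237,0.0669,0,0,0,0.0098],[-0.165,0.0892,0,0,0,0.013],[-0.2062,0.1115,0,0,0,0.0163]]]'

```text
clock: 27.63
eef_pos: [512.9, 165.5, 258.3]
tcp_rot: [-3.141, 0.0, 1.536]
contact_force: [0.3, 0.8, -3.9]
opening: 0.463
```

>>> carry_out --increments '[[[-0.0409,0.023,0,0,0,0.0032],[-0.0817,0.046,0,0,0,0.0065],[-0.1226,0.069,0,0,0,0.0097],[-0.1634,0.092,0,0,0,0.013],[-0.2043,0.115,0,0,0,0.0162]]]'

```text
clock: 28.05
eef_pos: [556.0, 82.3, 258.3]
tcp_rot: [-3.141, 0.0, 1.519]
contact_force: [0.0, 0.9, -3.3]
opening: 0.462
```

>>> carry_out --increments '[[[0,0,0.0605,0,0,0],[0,0,0.121,0,0,0],[0,0,0.1815,0,0,0],[0,0,0.242,0,0,0],[0,0,0.3025,0,0,0]]]'

```text
clock: 28.47
eef_pos: [555.8, 83.1, 136.3]
tcp_rot: [-3.141, 0.0, 1.519]
contact_force: [0.7, -0.5, -4.4]
opening: 0.463
```

```bash
python3 - <<'E'
from fit import *
print(sense()["eef_pos"],sense()["contact_force"])
for cam in ("scene","wrist"):
    f,P,C=cl(cam); im=f["img"]
    cv2.imwrite(f"pics/{cam}8.png",(cv2.resize(im[60:300,260:560],None,fx=2.5,fy=2.5) if cam=="scene" else im)[:,:,::-1])
    c=box(P,(500,30),(610,150),138,152); print(rect(c) if len(c)>4 else 0)
    c=box(P,(510,30),(610,150),40,150); print("front face", c[:,0].max(),np.percentile(c[:,1],[1,99]))
    dk=C.max(1)<60
    c=box(P[dk],(490,30),(610,145),6,13); print("tin pad",len(c),rect(c))
E
```

```text
[555.83299828  83.10321062 136.31115806] [ 0.74846114 -0.46855454 -4.42551607]
(array([567.2,  79.7]), array([68.9, 43.9]), 73.94)
front face 589.4090307224966 [ 50.71619608 113.61767832]
tin pad 681 (array([555.6,  82.9]), array([91.4, 70.8]), 87.75)
(array([554.9,  84.9]), array([61.1, 67.3]), 86.99)
front face 588.6710565969487 [ 57.71907859 115.4456057 ]
tin pad 2204 (array([557.6, 101. ]), array([57.4, 68.4]), 86.6)
```

View pics/scene8.png

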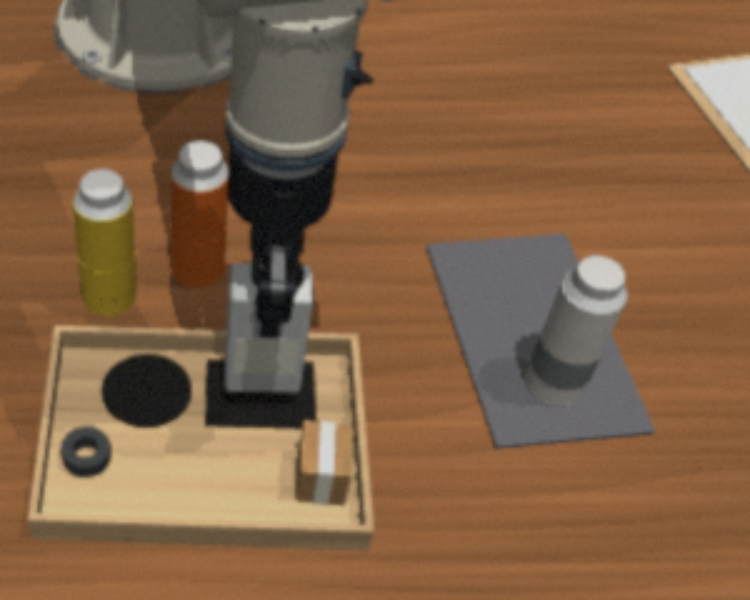

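View pics/wrist8.png

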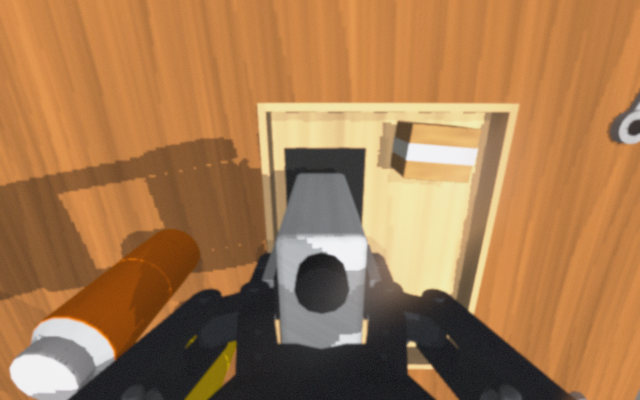

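The tin hangs centred over its pad: in the wrist view the pad's edges are at 285 and 365, and the tin's foot lies midway between them. I'll lower it.

>>> carry_out --increments '[[[0,0,0.012,0,0,0],[0,0,0.024,0,0,0],[0,0,0.036,0,0,0],[0,0,0.048,0,0,0],[0,0,0.06,0,0,0]]]'

```text
clock: 28.98
eef_pos: [556.7, 83.4, 113.4]
tcp_rot: [3.14, -0.0, 1.519]
contact_force: [0.4, -0.1, -3.5]
opening: 0.46
```

>>> carry_out --increments '[[[0,0,0.0013,0,0,0],[0,0,0.0025,0,0,0],[0,0,0.0037,0,0,0],[0,0,0.005,0,0,0],[0,0,0.0063,0,0,0]]]'

```text
clock: 29.4
eef_pos: [556.4, 83.3, 111.5]
tcp_rot: [3.141, -0.0, 1.519]
contact_force: [-5.6, -0.1, 14.8]
opening: 0.459
```

>>> carry_out --increments '[[[0,0,0,0,0,0],[0,0,0,0,0,0],[0,0,0,0,0,0],[0,0,0,0,0,0],[0,0,0,0,0,0]]]' --hand 0

```text
clock: 29.82
eef_pos: [556.3, 83.3, 110.5]
tcp_rot: [3.141, -0.0, 1.519]
contact_force: [0.1, 0.1, -0.0]
opening: 1.0
```

```bash
python3 plan.py -,-,250,-,5 546.2,344.2,255,1.6,10 -,-,140,-,5 -,-,120,-,5
```

```text
[[[0.0,0.0,-0.0698,0,0,0.0],[0.0,0.0,-0.1395,0,0,0.0],[0.0,0.0,-0.2093,0,0,0.0],[0.0,0.0,-0.279,0,0,0.0],[0.0,0.0,-0.3488,0,0,0.0]]]
[[[0.065,-0.0059,-0.0013,0,0,-0.0077],[0.13,-0.0117,-0.0025,0,0,-0.0155],[0.195,-0.0176,-0.0038,0,0,-0.0232],[0.26,-0.0235,-0.005,0,0,-0.0309],[0.325,-0.0294,-0.0063,0,0,-0.0387]]]
[[[0.0652,-0.0032,-0.0012,0,0,-0.0077],[0.1304,-0.0064,-0.0024,0,0,-0.0154],[0.1956,-0.0096,-0.0037,0,0,-0.0232],[0.2608,-0.0129,-0.0049,0,0,-0.0309],[0.326,-0.0161,-0.0062,0,0,-0.0386]]]
[[[0.0,0.0,0.0575,0,0,0.0],[0.0,0.0,0.115,0,0,0.0],[0.0,0.0,0.1725,0,0,0.0],[0.0,0.0,0.23,0,0,0.0],[0.0,0.0,0.2875,0,0,0.0]]]
[[[0.0,0.0,0.01,0,0,0.0],[0.0,0.0,0.02,0,0,0.0],[0.0,0.0,0.03,0,0,0.0],[0.0,0.0,0.04,0,0,0.0],[0.0,0.0,0.05,0,0,0.0]]]
[546.2 344.2 120.    1.6]
```

>>> carry_out --increments '[[[0,0,-0.0698,0,0,0],[0,0,-0.1395,0,0,0],[0,0,-0.2093,0,0,0],[0,0,-0.279,0,0,0],[0,0,-0.3488,0,0,0]]]'

```text
clock: 30.23
eef_pos: [556.0, 83.3, 251.3]
tcp_rot: [-3.141, 0.0, 1.519]
contact_force: [-0.1, -0.5, 0.2]
opening: 0.996
```

>>> carry_out --increments '[[[0.065,-0.0059,-0.0013,0,0,-0.0077],[0.13,-0.0117,-0.0025,0,0,-0.0155],[0.195,-0.0176,-0.0038,0,0,-0.0232],[0.26,-0.0235,-0.005,0,0,-0.0309],[0.325,-0.0294,-0.0063,0,0,-0.0387]]]'

```text
clock: 30.65
eef_pos: [551.0, 214.8, 252.6]
tcp_rot: [3.141, -0.0, 1.56]
contact_force: [-0.2, -0.6, -0.6]
opening: 1.0
```

>>> carry_out --increments '[[[0.0652,-0.0032,-0.0012,0,0,-0.0077],[0.1304,-0.0064,-0.0024,0,0,-0.0154],[0.1956,-0.0096,-0.0037,0,0,-0.0232],[0.2608,-0.0129,-0.0049,0,0,-0.0309],[0.326,-0.0161,-0.0062,0,0,-0.0386]]]'

```text
clock: 31.07
eef_pos: [545.9, 345.5, 254.9]
tcp_rot: [-3.141, 0.0, 1.6]
contact_force: [0.0, -0.4, 0.3]
opening: 0.998
```

```bash
python3 - <<'E'
from fit import *
print(sense()["eef_pos"])
f,P,C=cl("top"); cv2.imwrite("pics/t9.png",cv2.resize(f["img"][115:270,150:450],None,fx=2.5,fy=2.5)[:,:,::-1])
f,P,C=cl("scene"); cv2.imwrite("pics/s9.png",cv2.resize(f["img"][60:300,260:560],None,fx=2.5,fy=2.5)[:,:,::-1])
c=box(P,(500,280),(610,400),135,155); print("cap",rect(c),len(c))
c=box(P,(510,30),(620,150),115,127); print("tin",rect(c),len(c))
f,P,C=cl("wrist"); c=box(P,(500,280),(610,400),135,155); print("cap w",rect(c),len(c)); cv2.imwrite("pics/w9.png",f["img"][:,:,::-1])
E
```

```text
[545.92701853 345.50533086 254.90588829]
cap (array([545.8, 343.2]), array([38.9, 38. ]), 77.2) 306
tin (array([555.5,  83.9]), array([61.8, 42.8]), 85.2) 128
cap w (array([547.5, 345.5]), array([38.3, 37.5]), 49.77) 1517
```

View pics/w9.png

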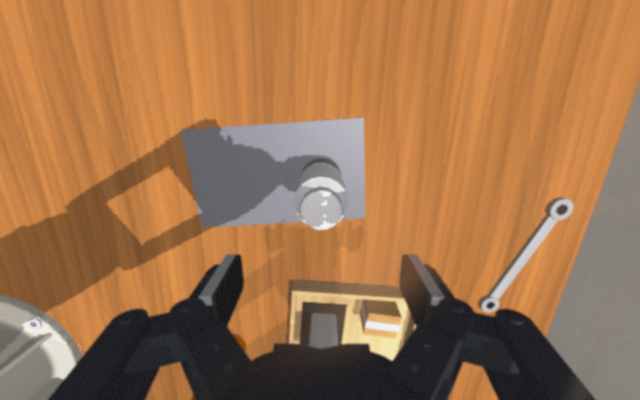

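View pics/s9.png

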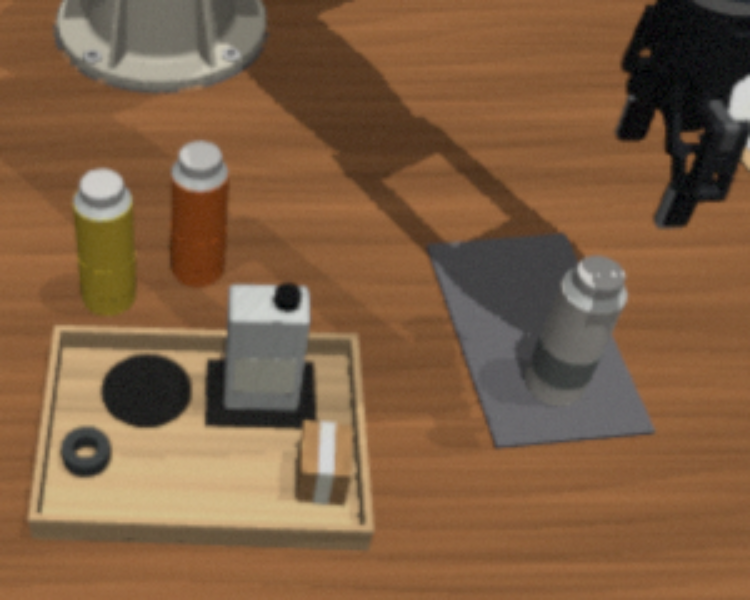

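The tin is upright on its pad (scene crop (268,345)). The can is at (575,330), centred between the jaws. I grasp it.

>>> carry_out --increments '[[[0,0,0.0575,0,0,0],[0,0,0.115,0,0,0],[0,0,0.1725,0,0,0],[0,0,0.23,0,0,0],[0,0,0.2875,0,0,0]]]'

```text
clock: 31.63
eef_pos: [546.2, 342.9, 139.0]
tcp_rot: [-3.142, 0.0, 1.599]
contact_force: [-0.4, 0.4, 0.3]
opening: 1.002
```

>>> carry_out --increments '[[[0,0,0.01,0,0,0],[0,0,0.02,0,0,0],[0,0,0.03,0,0,0],[0,0,0.04,0,0,0],[0,0,0.05,0,0,0]]]'

```text
clock: 32.05
eef_pos: [547.0, 344.5, 121.1]
tcp_rot: [3.14, -0.001, 1.6]
contact_force: [0.4, 0.1, 0.1]
opening: 1.002
```

>>> carry_out --increments '[[[0,0,0,0,0,0],[0,0,0,0,0,0],[0,0,0,0,0,0],[0,0,0,0,0,0],[0,0,0,0,0,0]]]' --hand 1 --squeeze 45

```text
clock: 32.47
eef_pos: [546.4, 344.4, 120.8]
tcp_rot: [3.141, -0.0, 1.6]
contact_force: [-1.9, 0.2, 5.4]
opening: 0.6
```

>>> carry_out --increments '[[[0,0,0,0,0,0],[0,0,0,0,0,0],[0,0,0,0,0,0],[0,0,0,0,0,0],[0,0,0,0,0,0]]]'

```text
clock: 32.88
eef_pos: [546.4, 344.5, 120.8]
tcp_rot: [3.141, -0.001, 1.6]
contact_force: [-1.7, -0.6, 6.6]
opening: 0.596
```

```bash
python3 plan.py -,-,280,-,5 551.2,-16.2,280,1.519,15 -,-,150,-,5
```

```text
[[[0.0,0.0,-0.08,0,0,0.0],[0.0,0.0,-0.16,0,0,0.0],[0.0,0.0,-0.24,0,0,0.0],[0.0,0.0,-0.32,0,0,0.0],[0.0,0.0,-0.4,0,0,0.0]]]
[[[-0.0601,-0.0009,0.0,0,0,0.0052],[-0.1201,-0.0018,0.0,0,0,0.0103],[-0.1802,-0.0028,0.0,0,0,0.0155],[-0.2403,-0.0037,0.0,0,0,0.0206],[-0.3003,-0.0046,0.0,0,0,0.0258]]]
[[[-0.0601,0.0007,0.0,0,0,0.0051],[-0.1202,0.0014,0.0,0,0,0.0103],[-0.1802,0.0021,0.0,0,0,0.0154],[-0.2403,0.0028,0.0,0,0,0.0206],[-0.3004,0.0035,0.0,0,0,0.0257]]]
[[[-0.06,0.0023,0.0,0,0,0.0052],[-0.12,0.0047,0.0,0,0,0.0104],[-0.1801,0.007,0.0,0,0,0.0155],[-0.2401,0.0093,0.0,0,0,0.0207],[-0.3001,0.0116,0.0,0,0,0.0258]]]
[[[0.0,0.0,0.065,0,0,0.0],[0.0,0.0,0.13,0,0,0.0],[0.0,0.0,0.195,0,0,0.0],[0.0,0.0,0.26,0,0,0.0],[0.0,0.0,0.325,0,0,0.0]]]
[551.19 -16.2  150.     1.52]
```

>>> carry_out --increments '[[[0,0,-0.04,0,0,0],[0,0,-0.13,0,0,0],[0,0,-0.22,0,0,0],[0,0,-0.31,0,0,0],[0,0,-0.4,0,0,0]]]'

```text
clock: 33.3
eef_pos: [545.7, 343.9, 281.2]
tcp_rot: [-3.141, 0.001, 1.6]
contact_force: [0.5, -0.1, -2.8]
opening: 0.594
```

>>> carry_out --increments '[[[-0.0601,-0.0009,0,0,0,0.0052],[-0.1201,-0.0018,0,0,0,0.0103],[-0.1802,-0.0028,0,0,0,0.0155],[-0.2403,-0.0037,0,0,0,0.0206],[-0.3003,-0.0046,0,0,0,0.0258]]]'

```text
clock: 33.72
eef_pos: [547.4, 222.9, 279.7]
tcp_rot: [-3.141, 0.0, 1.573]
contact_force: [1.3, -0.8, -1.8]
opening: 0.593
```

>>> carry_out --increments '[[[-0.0601,0.0007,0,0,0,0.0051],[-0.1202,0.0014,0,0,0,0.0103],[-0.1802,0.0021,0,0,0,0.0154],[-0.2403,0.0028,0,0,0,0.0206],[-0.3004,0.0035,0,0,0,0.0257]]]'

```text
clock: 34.13
eef_pos: [549.1, 102.7, 279.7]
tcp_rot: [-3.141, 0.0, 1.546]
contact_force: [0.5, -0.6, -2.6]
opening: 0.595
```

>>> carry_out --increments '[[[-0.06,0.0023,0,0,0,0.0052],[-0.12,0.0047,0,0,0,0.0104],[-0.1801,0.007,0,0,0,0.0155],[-0.2401,0.0093,0,0,0,0.0207],[-0.3001,0.0116,0,0,0,0.0258]]]'

```text
clock: 34.55
eef_pos: [550.8, -17.4, 279.7]
tcp_rot: [-3.141, 0.0, 1.519]
contact_force: [-0.8, 0.6, -2.1]
opening: 0.591
```

>>> carry_out --increments '[[[0,0,0.065,0,0,0],[0,0,0.13,0,0,0],[0,0,0.195,0,0,0],[0,0,0.26,0,0,0],[0,0,0.325,0,0,0]]]'

```text
clock: 34.97
eef_pos: [550.9, -16.4, 148.7]
tcp_rot: [3.142, 0.0, 1.519]
contact_force: [-0.5, -0.3, -2.6]
opening: 0.592
```

```bash
python3 - <<'E'
from fit import *
print(sense()["eef_pos"],sense()["contact_force"])
for cam in ("scene","wrist"):
    f,P,C=cl(cam); im=f["img"]
    cv2.imwrite(f"pics/{cam}10.png",(cv2.resize(im[60:300,230:530],None,fx=2.5,fy=2.5) if cam=="scene" else im)[:,:,::-1])
    c=box(P,(500,-75),(610,35),40,100); print("can", c[:,0].max(),np.percentile(c[:,1],[1,99]))
    dk=C.max(1)<60
    c=box(P[dk],(490,-75),(610,28),7,13); print("can pad",len(c),rect(c),np.percentile(c[:,1],[1,99]))
E
python3 plan.py -,-,128,-,5 -,-,124.5,-,5
```

```text
[550.87481418 -16.35747386 148.73853641] [-0.45226339 -0.25884654 -2.63766028]
can 577.426925808618 [-41.73438375   9.02069038]
can pad 441 (array([569.8, -25. ]), array([88.1, 86.4]), 85.81) [-54.67523134  19.86303943]
can 574.4406785808558 [-7.01658427 10.0020125 ]
can pad 1690 (array([553.3,  -5.1]), array([53.4, 75.8]), 81.9) [-31.80138141  20.77150808]
[[[0.0,0.0,0.011,0,0,0.0],[0.0,0.0,0.022,0,0,0.0],[0.0,0.0,0.033,0,0,0.0],[0.0,0.0,0.044,0,0,0.0],[0.0,0.0,0.055,0,0,0.0]]]
[[[0.0,0.0,0.0018,0,0,0.0],[0.0,0.0,0.0035,0,0,0.0],[0.0,0.0,0.0052,0,0,0.0],[0.0,0.0,0.007,0,0,0.0],[0.0,0.0,0.0088,0,0,0.0]]]
[551.19 -16.2  124.48   1.52]
```

View pics/scene10.png

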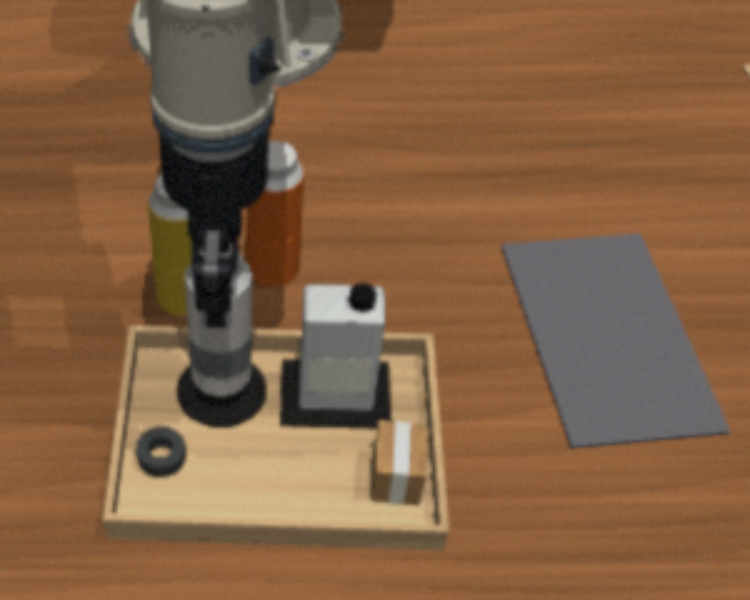

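View pics/wrist10.png

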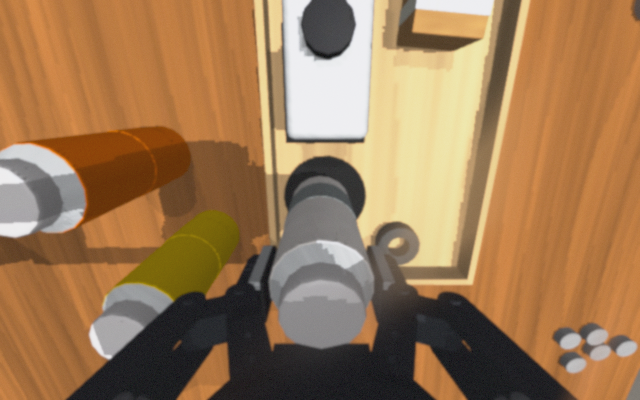

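The can is over the round pad: wrist pad edges 285 and 365, can foot about 295 to 349. I'll lower it.

>>> carry_out --increments '[[[0,0,0.011,0,0,0],[0,0,0.022,0,0,0],[0,0,0.033,0,0,0],[0,0,0.044,0,0,0],[0,0,0.055,0,0,0]]]'

```text
clock: 35.48
eef_pos: [551.7, -16.2, 128.5]
tcp_rot: [3.14, -0.0, 1.519]
contact_force: [0.3, 0.4, -1.5]
opening: 0.596
```

>>> carry_out --increments '[[[0,0,0.0018,0,0,0],[0,0,0.0035,0,0,0],[0,0,0.0052,0,0,0],[0,0,0.007,0,0,0],[0,0,0.0088,0,0,0]]]'

```text
clock: 35.9
eef_pos: [551.5, -16.2, 125.7]
tcp_rot: [3.141, -0.0, 1.519]
contact_force: [-6.8, 0.3, 19.3]
opening: 0.599
```

Contact. Release, then rise well clear.

>>> carry_out --increments '[[[0,0,0,0,0,0],[0,0,0,0,0,0],[0,0,0,0,0,0],[0,0,0,0,0,0],[0,0,0,0,0,0]]]' --hand 0

```text
clock: 36.32
eef_pos: [551.2, -16.2, 124.5]
tcp_rot: [3.142, -0.0, 1.519]
contact_force: [0.3, 0.3, 0.4]
opening: 0.999
```

>>> carry_out --increments '[[[0,0,-0.06,0,0,0],[0,0,-0.14,0,0,0],[0,0,-0.22,0,0,0],[0,0,-0.3,0,0,0],[0,0,-0.38,0,0,0]]]'

```text
clock: 36.73
eef_pos: [550.9, -16.2, 278.0]
tcp_rot: [-3.141, -0.0, 1.519]
contact_force: [1.4, -0.1, -0.1]
opening: 1.004
```

>>> carry_out --increments '[[[-0.08,0,0,0,0,0],[-0.16,0,0,0,0,0],[-0.24,0,0,0,0,0],[-0.32,0,0,0,0,0],[-0.4,0,0,0,0,0]]]'

```text
clock: 37.15
eef_pos: [542.6, -177.3, 276.6]
tcp_rot: [3.141, 0.0, 1.519]
contact_force: [0.7, 0.1, 0.0]
opening: 1.0
```

```bash
python3 - <<'E'
from fit import *
print(sense()["eef_pos"],sense()["contact_force"])
o=[]
for cam in ("scene","top"):
    f,P,C=cl(cam); im=f["img"]
    cv2.imwrite(f"pics/{cam}11.png",im[:,:,::-1])
    c=box(P,(500,-75),(610,35),138,155); print(cam,"cap",rect(c),"z",np.median(c[:,2]))
    c=box(P,(510,30),(620,150),114,127); print("tin",rect(c),np.median(c[:,2]))
    c=box(P,(480,-130),(730,190),25,36); print("rim",rect(c))
    c=box(P,(400,-400),(570,-230),30,80); print("brg",rect(c),np.percentile(c[:,2],98))
    c=box(P,(400,-400),(570,-230),18,30); print("tray",rect(c))
    c=box(P,(610,100),(680,155),35,60); print("carton",rect(c))
    c=box(P,(590,-100),(650,-30),18,32); print("collar",rect(c))
    dk=C.max(1)<60
    c=box(P[dk],(490,-75),(610,28),6,13); print("can pad",rect(c)); c=box(P[dk],(490,30),(610,145),6,13); print("tin pad",rect(c))
    b=im[115:270,230:480] if cam=="top" else im[105:290,170:420]
    o.append(cv2.resize(b,(400,280)))
cv2.imwrite("pics/c11.png",np.hstack(o)[:,:,::-1])
E
```

```text
[ 542.62454208 -177.34863299  276.6251229 ] [0.7295556  0.14802622 0.04593053]
scene cap (array([551.7, -15.5]), array([39.2, 43.1]), 31.21) z 150.3892616599677
tin (array([556. ,  83.3]), array([62.1, 41.4]), 89.03) 121.09567787588647
rim (array([599.4,  31.1]), array([270.9, 205.6]), 87.03)
brg (array([ 485.2, -312.4]), array([57.7, 36.9]), 65.99) 68.98949285684579
tray (array([ 484.5, -310.8]), array([134.6,  93.2]), 67.64)
carton (array([641.4, 128.2]), array([39.5, 52.9]), 82.8)
collar (array([617.7, -73.6]), array([55.3, 43.5]), 83.46)
can pad (array([567.6, -20.7]), array([83.6, 81.8]), 0.16)
tin pad (array([555.6,  83. ]), array([92. , 70.8]), 87.37)
top cap (array([549.5, -15.3]), array([45. , 43.9]), 59.98) z 152.15196402142763
tin (array([554.8,  83.2]), array([64.1, 40. ]), 87.59) 125.83795020573086
rim (array([600.3,  31.2]), array([271. , 201.1]), 87.0)
brg (array([ 484. , -308.8]), array([54.9, 37. ]), 68.82) 69.93597430977857
tray (array([ 481.4, -318. ]), array([115.3,  91.2]), 68.22)
carton (array([641.7, 128.5]), array([40.7, 50.7]), 82.85)
collar (array([617.8, -74.6]), array([56.2, 38.2]), 81.27)
can pad (array([542.1, -15.1]), array([75.7, 59.6]), 85.47)
tin pad (array([552.8,  82.6]), array([68.1, 94.2]), 0.93)
```

View pics/c11.png

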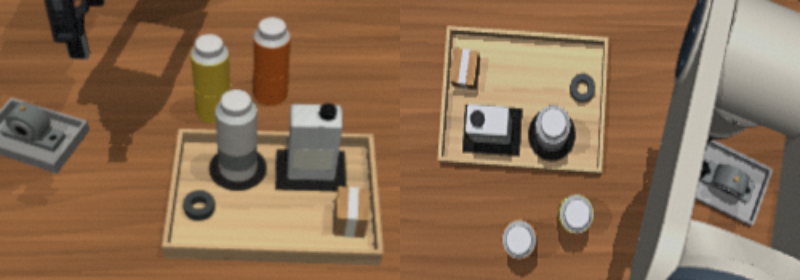

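```bash
python3 - <<'E'
from rig import r,sense
print(sense()["clock"]); print(r.sign_off())
E
```

```text
37.25
the job is handed in; nothing more can be done
None
```

The job is done as asked and handed in at about 37 s. I set the can and then the tin upright on the side mat. The bearing block went onto the tray floor next, and then the tin and the can went back to their pads.

**Last checks (scene and top pictures, arm clear, gripper open and touching nothing):**
- **Can:** upright and within about 1–2 mm of the round pad's middle, with the pad centre worked out from the bay's rim.
- **Tin:** upright, about 0.5 mm (scene) to 2 mm (top) from the rectangular pad's middle, and square to it within about 2°.
- **Bearing:** standing on its base inside the tray, clear of the walls in the close look right after I released it. In the last top picture the arm hid part of the tray.
- **Carton, collar and the yellow and orange cans:** not touched, and they look unmoved in the pictures. My final numerical fit for the collar was unreliable because its search box also caught nearby points, so there I rely on the pictures.

**Camera disagreement:** the wrist camera read about 2–3 mm farther out than the other two, within calibration error. I averaged it with the others for the pad positions.

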